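# Dock the paging microphone and roll up the level wheel

## Robot

A 7-joint arm with a two-finger parallel gripper is mounted at the origin on the work surface. World frame = base frame: x ahead of the robot, y to its left, z up, the work surface at z = 0. Lengths are in m, angles in rad, forces in N, time in s.
With the tool pointing down it reaches from about 0.4 to 0.9 m from the base axis. Payload 5.5 kg.
Tool frame: the origin (TCP) lies at the very end of the fingers, on their centre line; the grasp point (between the pads) lies 19 mm behind it (robot.pinch_z is the distance from the TCP to the grasp point, in m); z points along the fingers, y is the direction in which the jaws open and shut (so a half turn about z gives the same grasp; the last joint's range is limited). The gripper opens to 85 mm and grips with 20 to 120 N. Pads are 22 mm wide; open, the fingers measure 114 mm over their backs; the gripper's body (76 mm by 85 mm) begins 54 mm behind the grasp point. The pads swing forward as they close: fully open they stand 13 mm farther back than shut.
Start: joints at [1.364, 0.501, -0.427, 1.55, 0.221, 1.138, -0.21], TCP at [0.294, -0.58, 0.192] pointing down, gripper open.
Joint ranges: [-2.88, 2.88], [-0.31, 2.03], [-1.54, 1.56], [0.2, 2.42], [-1.41, 4.55], [0.19, 2.02], [-2.57, 2.57]. Speed limits (rad/s): [2.57, 2.57, 3.14, 3.14, 3.14, 3.14, 3.14].

## Interface

Orientations are given as a unit quaternion [w, x, y, z].
In Python, from bench import monitor, capture, get_calibration, job_done, robot gives the robot as it stands.
- The arm moves only by the tool move_arm, never from a script. Its argument "increments" is a list of rows, each a list of 4 numbers: the shift along the tool's x, y, z scaled (see below), then the turn about the tool's z scaled (see below). A call has 1 to 20 rows; each row shifts and turns the commanded pose from where the row before left it, along the tool's axes as they then stand; what a row does not reach is not made up. The controller multiplies each number of a shift by 3 cm and each number of a turn by 0.15 rad. A row lasts 1/10 s, in which the tool goes at most 50 mm and 8.59 degrees, less where a joint would pass 70% of its speed; a pose out of reach is approached as far as the arm can. A call with a number of a shift or a turn outside -1 to 1 is refused whole. A call with a gripper value outside its range is refused whole. "claw" is the closure in counts, from 0 (fully open) to 255 (shut), set as the call begins (left out, the last holds). The fingers move at their own pace and stop on an object; the grip force is fixed at half the most. Time passes only in rows, so rows that do not move let the fingers close. It gives the time, the measured TCP pose, the force and the opening at its end, in the units of the state.
- monitor.read_state(): the state, without advancing time (a new reading comes with each control period).
- capture(name): name is "scene" or "top"; returns the picture (480x640x3 uint8, blue, green, red); there is no depth.
- get_calibration(name): a dict with "intrinsics" (3x3 intrinsics, pixels), "R" (3x3) and "t" (3): a world point X has camera coordinates R X + t. Camera axes: x right, y down, z forward; pixel columns grow to the right and rows downward; lengths in m; the calibration is good to about 2 mm. A picture is of the moment at which its call begins. get_calibration takes no time and is no camera call.
- job_done(): hands the job in, once; it reports no verdict.
The state is a dict: "clock": time; "joint_pos": joint angles; "joint_velocities": joint speeds; "joint_torque": joint torques, N m; "eef_pos": TCP position; "eef_rot": TCP orientation; "force": force on the tool from outside, world axes, zero at the start; "moment": the same for the moment, N m; "width": finger opening in m.
Only numpy, scipy, OpenCV 4.12 (cv2) and the standard library are available. Lean on these libraries where they do the work, as an engineer would, in place of code of your own. Each camera call takes 0.05 s, during which the arm holds its last target.

## Task

Get the paging console ready for use: first lift the round-footed microphone from the desk and seat it upright in the hollow dock on the console, setting it down gently, and let go. Then, with a light fingertip, roll the console's edge thumbwheel away from the robot (too little of it stands out to pinch, so feel for it from above; several strokes are needed) until the white pointer stands level with the brass marker, and take the hand away. Keep the microphone upright and leave the other things on the desk where they are.

Things in the scene. Friction and masses are not known exactly. Their poses are not given: they have to be found in the camera images.
- mic_center (a point): Centre of the loose black and grey microphone, 68 mm above its underside; 136 mm tall, about 0.35 kg, upright at the start. Weighted round foot (ball of 40 mm radius, 80 mm at its widest, small flat below), narrowing to a barrel of 44 mm diameter from 66 to 124 mm above its underside. z points up along the barrel. Grip the barrel from above, about 30 mm above this point.
- dock (a point): Centre of the rim of the fixed dock cup, 55 mm above the desk: a black cone-shaped hollow, 82 mm across inside at the rim, 33 mm high, narrowing downward, on the console's low left wing. The round foot centres itself in it; seated, the microphone's centre is about 45 mm above this point. Axes as the console's.
- wheel_top (a point): Highest place the top of the thumbwheel can have, 74.5 mm above the desk; its worn fork lets it rest 0 to 4 mm lower, differently each time: find it by touch. Axes as the console's. Ribbed black wheel, 70 mm diameter, 20 mm wide, axle along y; only a crown 3.5 to 7.5 mm above the two guards beside it stands out. Sprung: yields from about 2.4 N, 1.6 N per mm more, to a stop 2.5 mm down.
- thumbwheel (a joint): Wheel angle (rad); grows as the crown is rolled to the console's +x, up to 4.4, and moves the pointer to +x by 25 mm per rad; rolling back lowers it. About 1.7 N at the rim turns it; it stays where left. Press lightly (about 4 N) and sweep a fingertip along x over the crown, about 30 mm a stroke; too light a press slips; the console must not be pressed over 25 N.
- pointer_tip (a point): Inner end of the white pointer under the clear window of the black scale, right of the wheel on the console's deck. It runs along the console's x, driven only by the wheel.
- marker_tip (a point): Inner end of the brass marker under the same window, 10 mm to the right of the pointer's tip, and 27 to 80 mm farther along the console's +x at the start. It stays put. The pointer is level with it when both have the same x in the console's frame. Axes as the console's.
- console: Fixed grey paging console, 200 mm deep (x, away from the robot), 340 mm wide (y, to its left), z up; origin at the desk below its middle; turned by up to 0.2 rad. Dock at y = +105 mm on a low wing; housing with its deck 58 mm above the desk, wheel at y = -40 mm, scale window at y = -125 mm, 74 mm above the desk.
- mug: Bystander: white mug, 72 mm across and 85 mm tall, origin at its underside.
- swab_jar: Bystander: white jar, 80 mm across and 90 mm tall, origin at its underside.
- screwdriver: Bystander: screwdriver lying on the desk between the robot and the console.
- tape_roll: Bystander: roll of tape lying flat, 90 mm across, 35 mm tall, origin at its underside.
- adapter: Bystander: black power adapter, 90 x 60 x 35 mm, origin at its underside.

How it is judged:
By the outcome, as a careful person would: the job done as asked, in the order asked, and still so for the second after the job is handed in, with the robot touching nothing.
It also fails if it takes over 58 s, if anything falls off the work surface, if the arm or the gripper's body presses on something with over 40 N, if the wrist force passes 120 N, or if a joint passes its speed limit or range.

## Working session

There is one attempt and no reset: what is moved stays moved. The work goes in short steps, Python scripts to look and compute and a tool call to move; the robot and the scene stay as the last step left them, time stands still between calls to the robot, and variables do not carry over. Pictures are saved under pics/ and viewed, and the job is handed in when it is done.

Besides the shell and the picture viewer there is one more tool, called in YAML: its name, and indented under it one key for each argument. move_arm: Moves the arm, as the interface text tells. Shifts and turns lie within -1 to 1; 1 stands for 3 cm of shift or 0.15 rad of turn. Its arguments: {"type":"object","properties":{"increments":{"type":"array"},"claw":{"type":"number"}},"required":["increments"]}

```bash
mkdir -p pics; ls
python3 - <<'E'
from bench import monitor, capture, get_calibration, robot
import cv2
for n in("scene","top"):
    cv2.imwrite(f"pics/{n}0.png",capture(n)); c=get_calibration(n); print(n,c["intrinsics"],c["R"],c["t"])
s=monitor.read_state(); print(s); print([a for a in dir(robot) if a[0]!='_'])
E
```

```text
pics
scene [[547.3086911    0.         324.08537995]
 [  0.         547.3086911  248.55698451]
 [  0.           0.           1.        ]] [[-0.31496901  0.94895541 -0.01667797]
 [ 0.76797202  0.24449446 -0.59198095]
 [-0.55768585 -0.19926387 -0.80577938]] [ 0.07855168 -0.37862653  1.53635559]
top [[555.82677972   0.         314.33417211]
 [  0.         555.82677972 234.94923611]
 [  0.           0.           1.        ]] [[ 0.00850154 -0.99991017  0.01036249]
 [-0.99775953 -0.00917004 -0.06627085]
 [ 0.06635992 -0.00977587 -0.99774786]] [0.07545003 0.52623299 1.31802879]
{'clock': 0.1, 'joint_pos': array([ 1.36421337,  0.50178827, -0.42680843,  1.55134268,  0.22080108,
        1.13828451, -0.21027602]), 'joint_velocities': array([ 0.00032459, -0.0026714 ,  0.00043098, -0.00149009,  0.0015399 ,
       -0.00195626,  0.00010219]), 'joint_torque': array([-1.16186345e-02, -5.70811808e+01, -5.83875149e+00, -2.81747997e+01,
        1.06550491e-02,  5.52735000e-03, -2.64493025e-06]), 'eef_pos': array([ 0.29390709, -0.57898175,  0.19074292]), 'eef_rot': array([-8.68058918e-04,  9.72530725e-01,  2.32772866e-01, -1.70171762e-04]), 'force': array([ 0.38596748,  0.38462203, -0.5802532 ]), 'moment': array([-0.03376032,  0.00257412,  0.00165074]), 'width': 0.08548030825634662}
['MotionError', 'pinch_z']
```

View pics/scene0.png

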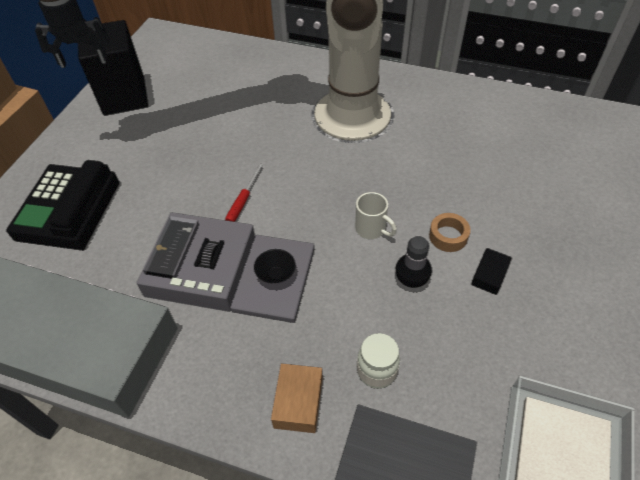

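View pics/top0.png

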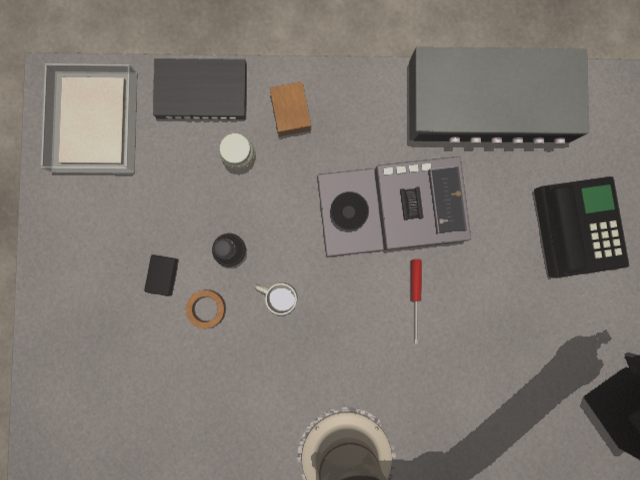

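The scene view shows the console around (225,260) and the mic at about (414,262). In the top view the dock is at about (349,211), the wheel (411,203), the pointer (444,221), the marker (456,194) and the mic (229,249). I'll zoom in next.

Run:
```python
import cv2
t=cv2.imread("pics/top0.png"); s=cv2.imread("pics/scene0.png")
cv2.imwrite("pics/z1.png",cv2.resize(t[150:262,312:476],None,fx=4.8,fy=4.8,interpolation=cv2.INTER_CUBIC))
cv2.imwrite("pics/z2.png",cv2.resize(t[220:290,195:300],None,fx=7,fy=7,interpolation=cv2.INTER_CUBIC))
cv2.imwrite("pics/z3.png",cv2.resize(s[205:325,130:320],None,fx=4.2,fy=4.2,interpolation=cv2.INTER_CUBIC))
cv2.imwrite("pics/z4.png",cv2.resize(s[185:305,350:480],None,fx=5,fy=5,interpolation=cv2.INTER_CUBIC))
```

```text
(no output)
```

View pics/z1.png

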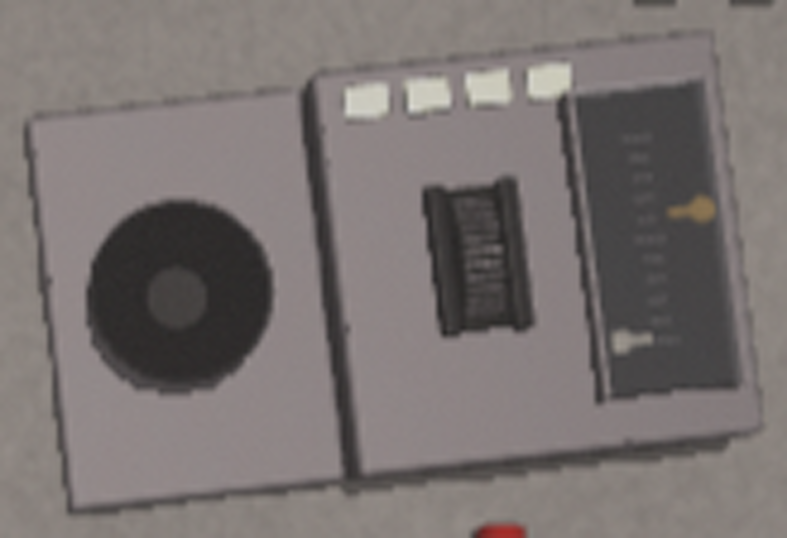

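View pics/z2.png

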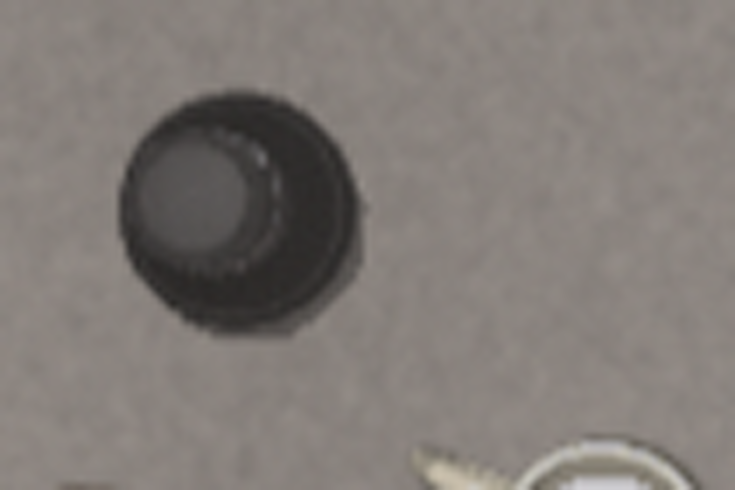

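View pics/z3.png

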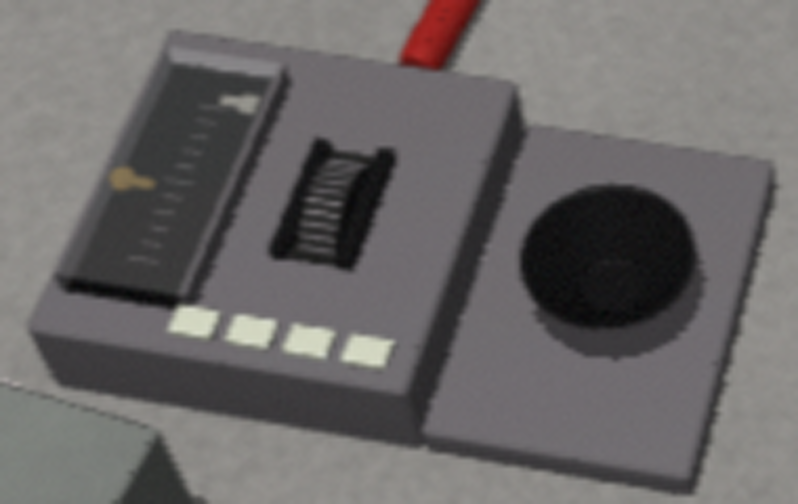

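View pics/z4.png

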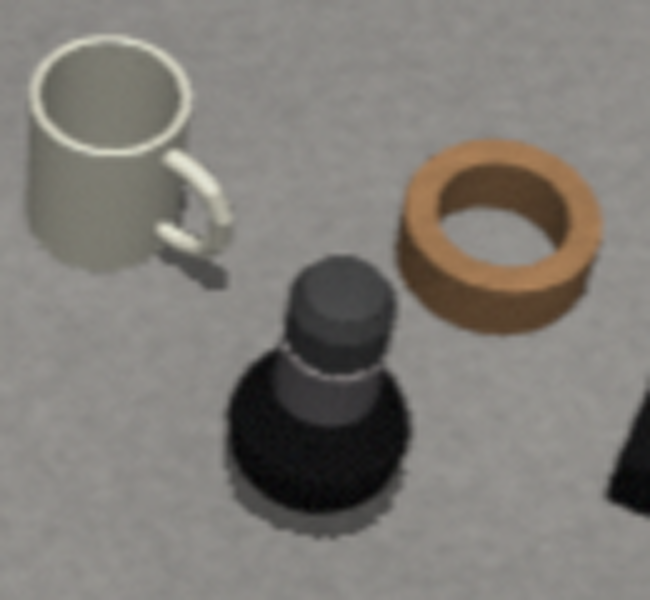

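```bash
cat > h.py <<'E'
import numpy as np, cv2
from bench import get_calibration
def bp(n,uv,z):
    c=get_calibration(n);K,R,t=c["intrinsics"],np.array(c["R"]),np.array(c["t"])
    d=R.T@np.linalg.solve(K,[uv[0],uv[1],1]);o=-R.T@t
    return o+d*(z-o[2])/d[2]
def pj(n,X):
    c=get_calibration(n);p=c["intrinsics"]@(np.array(c["R"])@np.array(X)+c["t"]);return p[:2]/p[2]
def tri(a,b): # uv top, scene
    P=[get_calibration(n) for n in("top","scene")]
    P=[c["intrinsics"]@np.c_[c["R"],c["t"]] for c in P]
    X=cv2.triangulatePoints(P[0],P[1],np.array(a,float).reshape(2,1),np.array(b,float).reshape(2,1))
    return (X[:3]/X[3]).ravel()
E
python3 - <<'E'
from h import *
np.set_printoptions(precision=4,suppress=True)
z1=lambda p:((p[0]+.5)/4.8-.5+312,(p[1]+.5)/4.8-.5+150)
z3=lambda p:((p[0]+.5)/4.2-.5+130,(p[1]+.5)/4.2-.5+205)
z4=lambda p:((p[0]+.5)/5-.5+350,(p[1]+.5)/5-.5+185)
z2=lambda p:((p[0]+.5)/7-.5+195,(p[1]+.5)/7-.5+220)
print("deck t");[print(bp("top",z1(p),.058)) for p in[(318,73),(712,33),(762,428),(358,475)]]
print("deck s");[print(bp("scene",z3(p),.058)) for p in[(410,395),(32,328),(168,32),(520,85)]]
print("wing");[print(bp("top",z1(p),.022)) for p in[(30,120),(72,508)]];[print(bp("scene",z3(p),.022)) for p in[(690,490),(772,162)]]
print("dock",bp("top",z1((180,292)),.055),bp("scene",z3((609,256)),.055))
print("ptr",tri(z1((650,340)),z3((220,101))),bp("top",z1((650,340)),.066))
print("mrk",tri(z1((670,212)),z3((152,184))),bp("top",z1((670,212)),.066))
print("wheel",bp("top",z1((482,256)),.072),bp("scene",z3((335,200)),.072))
print("mic ball",bp("top",z2((240,212)),.039),"cap",bp("top",z2((190,195)),.134))
print("scene cap",bp("scene",z4((343,285)),.134),"ball",bp("scene",z4((318,420)),.039))
E
```

```text
deck t
[ 0.6894 -0.0674  0.058 ]
[ 0.7113 -0.2611  0.058 ]
[ 0.5172 -0.2837  0.058 ]
[ 0.4926 -0.087   0.058 ]
deck s
[ 0.6903 -0.0609  0.058 ]
[ 0.7124 -0.2567  0.058 ]
[ 0.5193 -0.2831  0.058 ]
[ 0.4953 -0.0847  0.058 ]
wing
[0.6711 0.0729 0.022 ]
[0.4765 0.0504 0.022 ]
[0.6797 0.0779 0.022 ]
[0.478  0.0508 0.022 ]
dock [ 0.5813 -0.0005  0.055 ] [0.5825 0.0004 0.055 ]
ptr [ 0.5592 -0.228   0.0663] [ 0.5589 -0.2274  0.066 ]
mrk [ 0.6208 -0.2364  0.0687] [ 0.6214 -0.2376  0.066 ]
wheel [ 0.5983 -0.145   0.072 ] [ 0.6032 -0.1396  0.072 ]
mic ball [0.4871 0.2813 0.039 ] cap [0.4886 0.2833 0.134 ]
scene cap [0.4886 0.2811 0.134 ] ball [0.4893 0.2821 0.039 ]
```

move_arm:
  increments:
    - [0,0,-1,0.8]
    - [0,0,-1,0.8]
    - [0.5,-0.5,-0.3,0.75]
    - [0.8,-0.9,0,0]
    - [0.8,-0.9,0,0]
    - [0.8,-0.9,0,0]
    - [0.8,-0.9,0,0]
    - [0.8,-0.9,0,0]
    - [0.8,-0.9,0,0]
    - [0.8,-0.9,0,0]
    - [0.8,-0.9,0,0]
    - [0.3,-0.9,0,0]
    - [0.2,-0.9,0,0]
    - [0,-0.9,0,0]
    - [0,-0.9,0,0]
    - [0,-0.9,0,0]
  claw: 0

```text
clock: 1.7
eef_pos: [0.4695, -0.1874, 0.2603]
eef_rot: [-0.0, 0.998, 0.059, -0.0]
force: [0.6, 0.2, 0.2]
width: 0.0853
```

move_arm:
  increments:
    - [0.14,-0.9,0,0]
    - [0.14,-0.9,0,0]
    - [0.14,-0.9,0,0]
    - [0.14,-0.9,0,0]
    - [0.14,-0.9,0,0]
    - [0.14,-0.9,0,0]
    - [0.14,-0.9,0,0]
    - [0.14,-0.9,0,0]
    - [0.14,-0.9,0,0]
    - [0.14,-0.9,0,0]
    - [0.14,-0.9,0,0]
    - [0.14,-0.9,0,0]
    - [0.14,-0.9,0,0]
    - [0.14,-0.9,0,0]
    - [0.14,-0.9,0,0]
    - [0.14,-0.9,0,0]
    - [0.14,-0.5,0,0]
    - [0,0,0,0]
    - [0,0,0,0]

```text
clock: 3.6
eef_pos: [0.4882, 0.2632, 0.2602]
eef_rot: [0.0, 0.998, 0.059, -0.001]
force: [0.1, 1.3, -1.3]
width: 0.0856
```

```bash
cat >> h.py <<'E'
def go(x,y,z):
    from bench import monitor
    s=monitor.read_state();p=s["eef_pos"];q=s["eef_rot"];a=2*np.arctan2(q[2],q[1])
    d=np.array([x,y,z])-p;c,n=np.cos(a),np.sin(a)
    print("t",s["clock"],"p",p.round(4),"yaw",round(a,4),"F",s["force"].round(2),"units",(np.array([c*d[0]+n*d[1],n*d[0]-c*d[1],-d[2]])/.03).round(3))
E
python3 -c "
from h import *;go(.488,.282,.08)"
```

```text
t 3.6 p [0.4882 0.2632 0.2602] yaw 0.118 F [ 0.12  1.33 -1.25] units [ 0.068 -0.624  6.006]
```

move_arm:
  increments:
    - [0.07,-0.62,0,0]
    - [0,0,0.8,0]
    - [0,0,0.8,0]
    - [0,0,0.8,0]
    - [0,0,0.2,0]
    - [0,0,0,0]
    - [0,0,0,0]

```text
clock: 4.3
eef_pos: [0.4892, 0.2821, 0.1838]
eef_rot: [-0.0, 0.998, 0.058, 0.001]
force: [-0.4, -0.4, 0.7]
width: 0.0856
```

```bash
python3 -c "
from h import *;go(.488,.282,.08)
from bench import capture
t=capture('top');s=capture('scene')
a=cv2.resize(t[190:300,170:310],None,fx=2.8,fy=2.8,interpolation=3);b=cv2.resize(s[150:310,330:500],None,fx=2.3,fy=2.3,interpolation=3)
h=max(a.shape[0],b.shape[0]);a=cv2.copyMakeBorder(a,0,h-a.shape[0],0,0,0);b=cv2.copyMakeBorder(b,0,h-b.shape[0],0,0,0)
cv2.imwrite('pics/g1.png',np.hstack([a,b]))"
```

```text
t 4.3 p [0.4892 0.2821 0.1838] yaw 0.1164 F [-0.35 -0.37  0.71] units [-4.20e-02 -1.00e-03  3.46e+00]
```

View pics/g1.png

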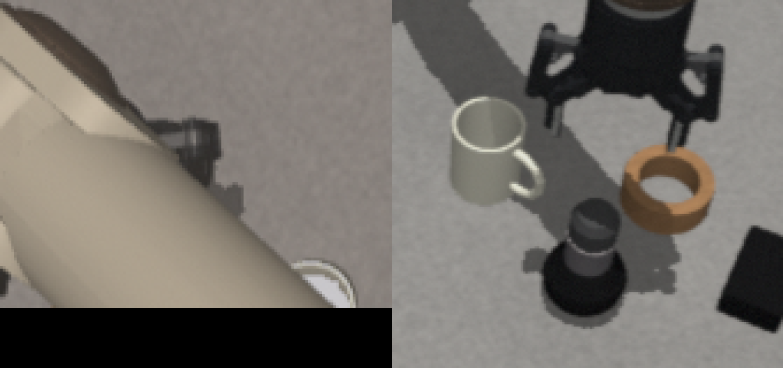

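```bash
python3 -c "
from h import *
for X in([.488,.282,.134],[.4892,.2821,.1968],[.4892+.1164*.046,.2821-.993*.046,.1968],[.4892-.1164*.046,.2821+.993*.046,.1968]):
  u=pj('scene',X);print((u-[330,150])*2.3+[392,0])"
```

```text
[596.06843125 210.3923981 ]
[605.1174096  166.10840948]
[550.06336477 158.03939783]
[660.81733097 174.27208421]
```

```bash
python3 -c "
from h import *
from bench import capture
s=capture('scene');o=(380,140)
a=cv2.resize(s[140:290,380:480],None,fx=4,fy=4,interpolation=3);a=np.clip(a.astype(float)*1.6,0,255).astype(np.uint8)
for X,c in(([.4892,.2821,.1838],(0,0,255)),([.4892+.1164*.043,.2821-.993*.043,.1968],(0,255,0)),([.4892-.1164*.043,.2821+.993*.043,.1968],(0,255,0)),([.488,.282,.136],(255,255,0)),([.488,.282,.0],(255,255,0))):
  u=(pj('scene',X)-o)*4;cv2.circle(a,tuple(int(v) for v in u),3,c,-1)
cv2.imwrite('pics/g2.png',a)"
```

```text
(no output)
```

View pics/g2.png

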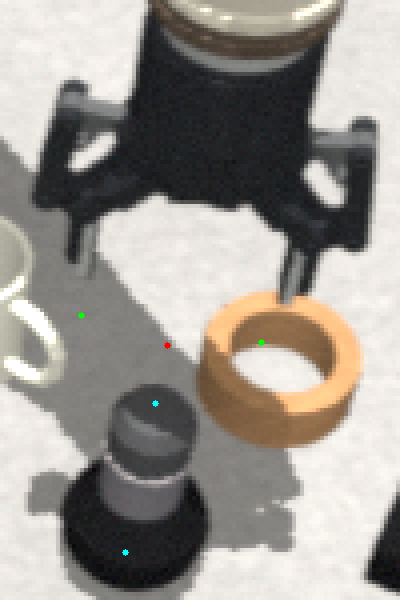

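```bash
python3 -c "
from h import *
from bench import capture
s=capture('top')
a=cv2.resize(s[210:270,215:285],None,fx=8,fy=8,interpolation=3);a=np.clip(a.astype(float)*1.6,0,255).astype(np.uint8)
cv2.imwrite('pics/g3.png',a)
print(tri((245,238),(398,162.5)),pj('top',[.4892+.1164*.05,.2821-.993*.05,.2]),pj('top',[.4892,.2821,.2]))"
```

```text
[0.49577642 0.2149716  0.34231103] [241.43776867 243.14174986] [217.32548319 245.73866714]
```

View pics/g3.png

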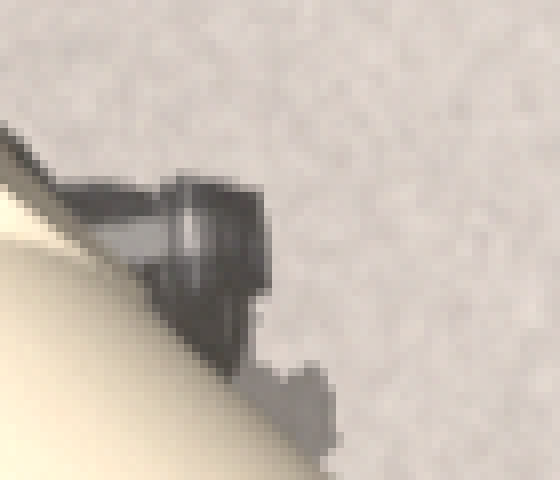

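```bash
python3 -c "
from h import *
s=cv2.imread('pics/scene0.png')
a=cv2.resize(s[0:120,0:160],None,fx=5,fy=5,interpolation=3);a=np.clip(a.astype(float)*1.6,0,255).astype(np.uint8)
p=np.array([.2939,-.579,.1907]);y=np.array([.4528,-.8916,0])
for k in(-.05,0,.05):
  for z,c in((.0,(0,0,255)),(.013,(0,255,0)),(.04,(255,255,0))):
    u=pj('scene',p+k*y+[0,0,z])*5;cv2.circle(a,tuple(int(v) for v in u),3,c,-1)
cv2.imwrite('pics/g4.png',a)"
```

```text
(no output)
```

View pics/g4.png

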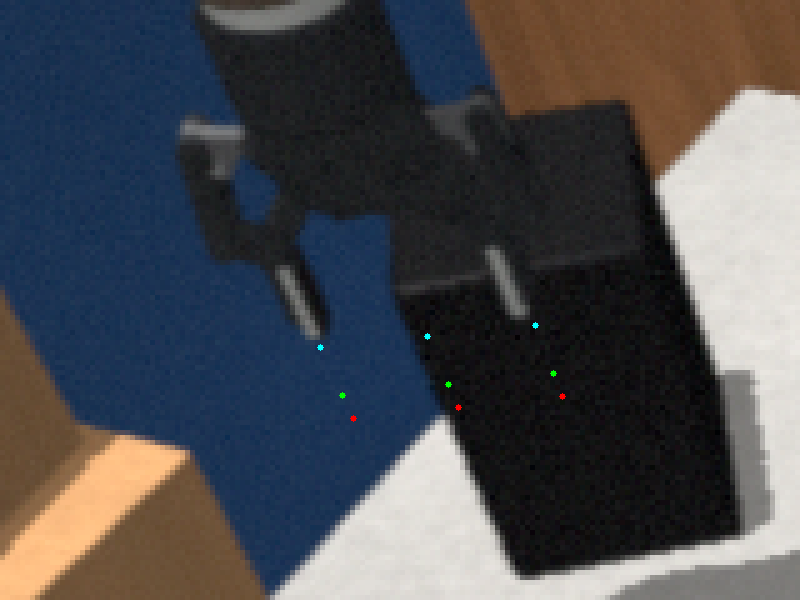

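move_arm:
  increments:
    - [0,0,-0.3,0]
    - [0,0,0,0]
    - [0,0,0,0]
    - [0,0,0,0]
    - [0,0,0,0]
    - [0,0,0,0]
    - [0,0,0,0]
    - [0,0,0,0]
  claw: 255

```text
clock: 5.3
eef_pos: [0.4884, 0.2823, 0.1916]
eef_rot: [0.0, 0.998, 0.059, -0.0]
force: [0.1, 0.6, 0.5]
width: 0.0001
```

```bash
python3 -c "
from h import *
from bench import capture,monitor
s=capture('scene');o=(380,120);p=monitor.read_state()['eef_pos']
a=cv2.resize(s[120:270,380:480],None,fx=4,fy=4,interpolation=3);a=np.clip(a.astype(float)*1.6,0,255).astype(np.uint8)
for z,c in((0,(0,0,255)),(.02,(0,255,0)),(.04,(255,255,0))):
  u=(pj('scene',p+[0,0,z])-o)*4;cv2.circle(a,tuple(int(v) for v in u),3,c,-1)
cv2.imwrite('pics/g5.png',a);go(.488,.282,.08)"
```

```text
t 5.35 p [0.4884 0.2823 0.1916] yaw 0.1174 F [ 0.3  -0.14  0.07] units [-0.015  0.007  3.721]
```

View pics/g5.png

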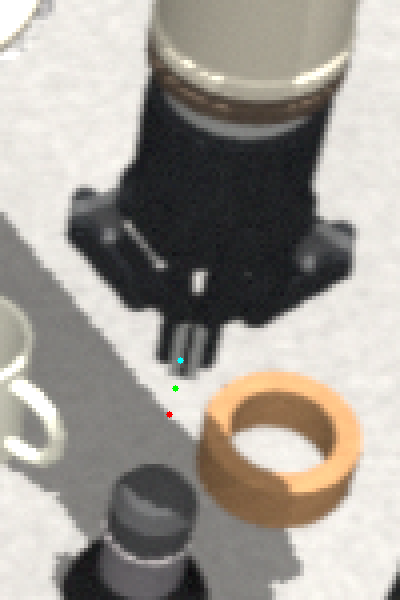

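move_arm:
  increments:
    - [0,0,0,0]
    - [0,0,0,0]
    - [0,0,0,0]
    - [0,0,0,0]
    - [0,0,0,0]
    - [0,0,0.5,0]
    - [0,0,0.7,0]
    - [0,0,0.7,0]
    - [0,0,0.7,0]
    - [0,0,0.6,0]
    - [0,0,0.4,0]
    - [0,0,0.1,0]
    - [0,0,0,0]
    - [0,0,0,0]
  claw: 0

```text
clock: 6.75
eef_pos: [0.489, 0.2828, 0.0814]
eef_rot: [-0.0, 0.998, 0.059, 0.001]
force: [-0.1, 0.6, 0.9]
width: 0.0851
```

```bash
python3 -c "
from h import *
from bench import capture,monitor
s=capture('scene');o=(360,180);p=monitor.read_state()['eef_pos']
a=cv2.resize(s[180:300,360:480],None,fx=5,fy=5,interpolation=3);a=np.clip(a.astype(float)*1.6,0,255).astype(np.uint8)
cv2.imwrite('pics/g6.png',a);go(.488,.282,.08)"
```

```text
t 6.8 p [0.4891 0.2828 0.0816] yaw 0.1174 F [-0.25 -0.28  0.29] units [-0.04   0.022  0.053]
```

View pics/g6.png

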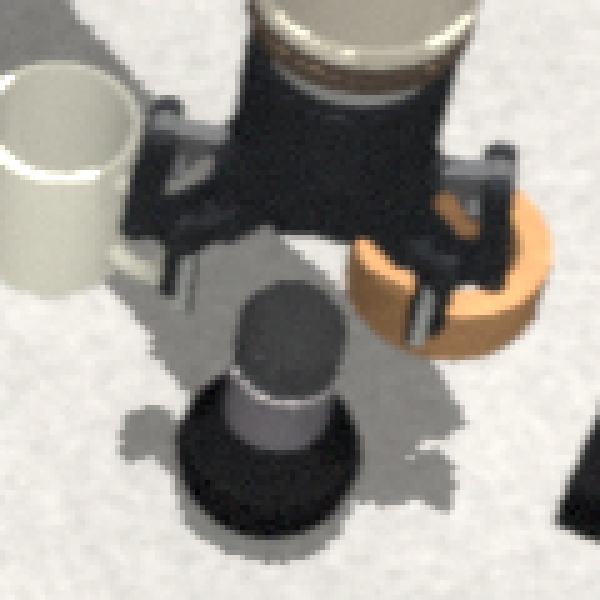

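move_arm:
  increments:
    - [-0.03,0.02,0.3,0]
    - [0,0,0.3,0]
    - [0,0,0.12,0]
    - [0,0,0,0]
    - [0,0,0,0]

```text
clock: 7.3
eef_pos: [0.4876, 0.2816, 0.059]
eef_rot: [-0.0, 0.998, 0.059, -0.0]
force: [-0.2, 0.5, 0.5]
width: 0.0852
```

```bash
python3 -c "
from h import *
from bench import capture,monitor
s=capture('scene');p=monitor.read_state()['eef_pos']
a=cv2.resize(s[180:300,360:480],None,fx=5,fy=5,interpolation=3);a=np.clip(a.astype(float)*1.6,0,255).astype(np.uint8)
for z in(.04,.066,.098,.124):
 for k in (-.0425,-.022,.022,.0425):
  u=(pj('scene',[.488-.117*k,.282+.993*k,z])-(360,180))*5;cv2.circle(a,tuple(int(v) for v in u),2,(0,0,255),-1)
cv2.imwrite('pics/g7.png',a);go(.488,.282,.06)"
```

```text
t 7.35 p [0.4877 0.2818 0.0592] yaw 0.1174 F [0.07 0.34 0.2 ] units [ 0.011 -0.006 -0.028]
```

View pics/g7.png

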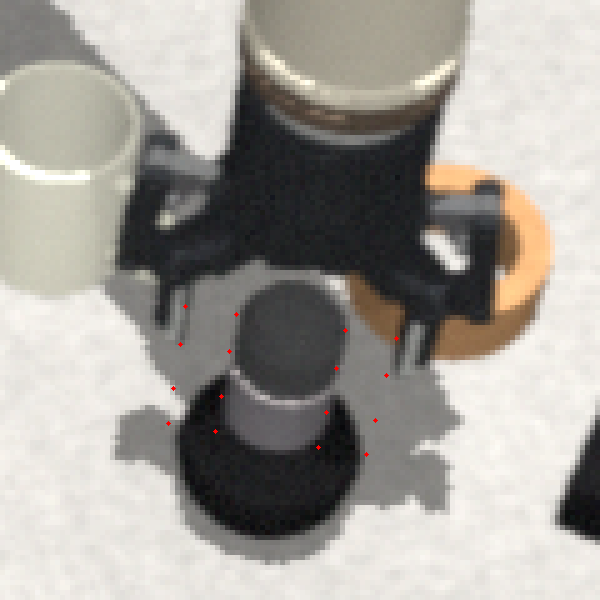

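move_arm:
  increments:
    - [0,0,0.2,0]
    - [0,0,0.2,0]
    - [0,0,0.03,0]
    - [0,0,0,0]

```text
clock: 7.75
eef_pos: [0.4873, 0.2814, 0.0458]
eef_rot: [0.0, 0.998, 0.059, -0.0]
force: [0.2, 0.6, 0.5]
width: 0.0854
```

move_arm:
  increments:
    - [0,0,0,0]
    - [0,0,0,0]
    - [0,0,0,0]
    - [0,0,0,0]
    - [0,0,0,0]
    - [0,0,0,0]
    - [0,0,0,0]
    - [0,0,0,0]
  claw: 255

```text
clock: 8.55
eef_pos: [0.4881, 0.2818, 0.0467]
eef_rot: [-0.0, 0.998, 0.059, 0.0]
force: [0.0, -0.4, 4.9]
width: 0.0424
```

```bash
python3 -c "
from h import *
from bench import capture,monitor
s=capture('scene');p=monitor.read_state()['eef_pos']
a=cv2.resize(s[180:300,360:480],None,fx=5,fy=5,interpolation=3);a=np.clip(a.astype(float)*1.6,0,255).astype(np.uint8)
cv2.imwrite('pics/g8.png',a);go(.488,.282,.06)"
```

```text
t 8.6 p [0.4881 0.2818 0.0467] yaw 0.1173 F [-0.13 -0.16  5.83] units [-0.003 -0.007 -0.445]
```

View pics/g8.png

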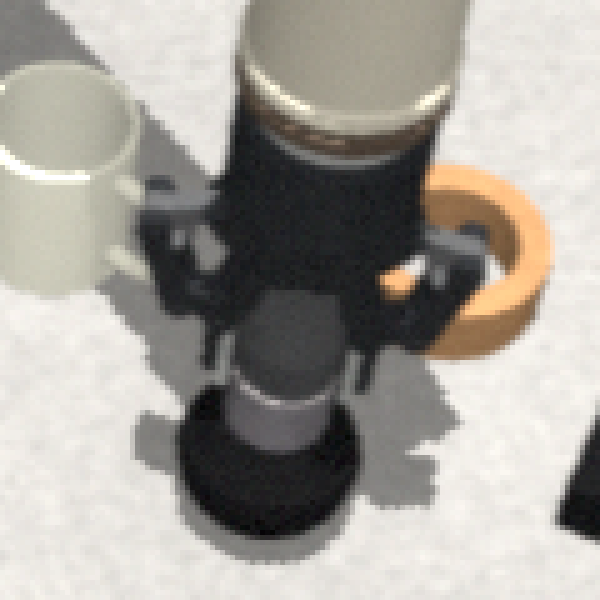

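move_arm:
  increments:
    - [0,0,-0.2,0]
    - [0,0,-0.4,0]
    - [0,0,-0.7,0]
    - [0,0,-0.8,0]
    - [0,0,-0.8,0]
    - [0,0,-0.4,0]
    - [0.05,0.25,0,0]
    - [0.1,0.5,0,0]
    - [0.2,0.75,0,0]
    - [0.2,0.8,0,0]
    - [0.2,0.8,0,0]
    - [0.2,0.8,0,0]
    - [0.2,0.8,0,0]
    - [0.2,0.8,0,0]
    - [0.2,0.8,0,0]
    - [0.2,0.8,0,0]
    - [0.15,0.7,0,0]
    - [0.1,0.5,0,0]
    - [0,0.2,0,0]
    - [0,0,0,0]

```text
clock: 10.6
eef_pos: [0.5764, 0.034, 0.1443]
eef_rot: [0.0, 0.998, 0.058, -0.001]
force: [-0.3, 0.2, -4.2]
width: 0.0427
```

move_arm:
  increments:
    - [0,0,0,0]
    - [0,0,0,0]

```text
clock: 10.8
eef_pos: [0.5766, 0.037, 0.1453]
eef_rot: [-0.0, 0.998, 0.06, -0.0]
force: [0.2, -0.1, -2.8]
width: 0.0426
```

```bash
python3 -c "
from h import *
from bench import capture,monitor
s=capture('scene')
a=cv2.resize(s[130:330,200:360],None,fx=3.6,fy=3.6,interpolation=3);a=np.clip(a.astype(float)*1.6,0,255).astype(np.uint8)
cv2.imwrite('pics/g9.png',a);go(.582,0,.0787)"
```

```text
t 10.85 p [0.5768 0.0369 0.1454] yaw 0.1196 F [-0.12 -0.39 -2.98] units [0.026 1.242 2.222]
```

View pics/g9.png

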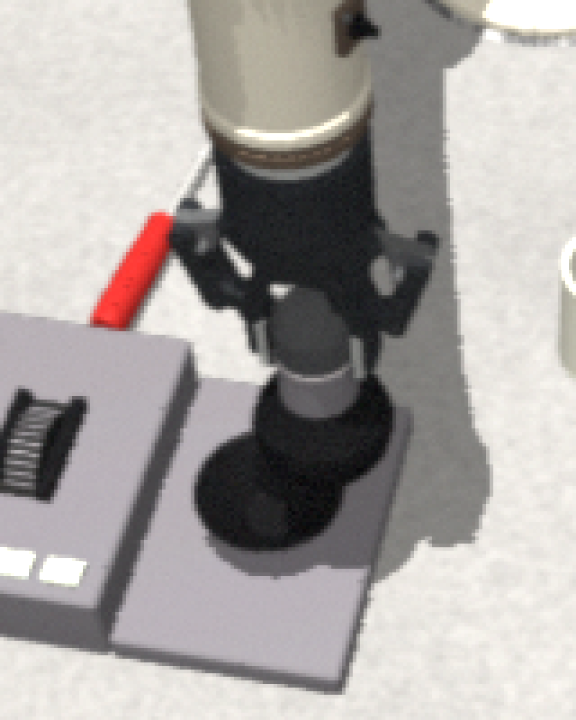

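move_arm:
  increments:
    - [0,0.3,0,0]
    - [0,0.5,0,0]
    - [0.03,0.34,0,0]
    - [0,0.1,0,0]
    - [0,0,0.3,0]
    - [0,0,0.4,0]
    - [0,0,0.4,0]
    - [0,0,0.3,0]
    - [0,0,0.1,0]
    - [0,0,0,0]
    - [0,0,0,0]

```text
clock: 11.95
eef_pos: [0.5826, -0.0011, 0.1004]
eef_rot: [-0.0, 0.998, 0.059, 0.0]
force: [0.5, -0.2, -3.7]
width: 0.0428
```

```bash
python3 -c "
from h import *
from bench import capture,monitor
s=capture('scene')
a=cv2.resize(s[150:320,220:340],None,fx=4.5,fy=4.5,interpolation=3);a=np.clip(a.astype(float)*1.6,0,255).astype(np.uint8)
cv2.imwrite('pics/g10.png',a);go(.582,0,.0787)"
```

```text
t 12.0 p [ 0.5828 -0.0012  0.1007] yaw 0.1176 F [ 0.89  0.18 -2.83] units [-0.022 -0.044  0.732]
```

View pics/g10.png

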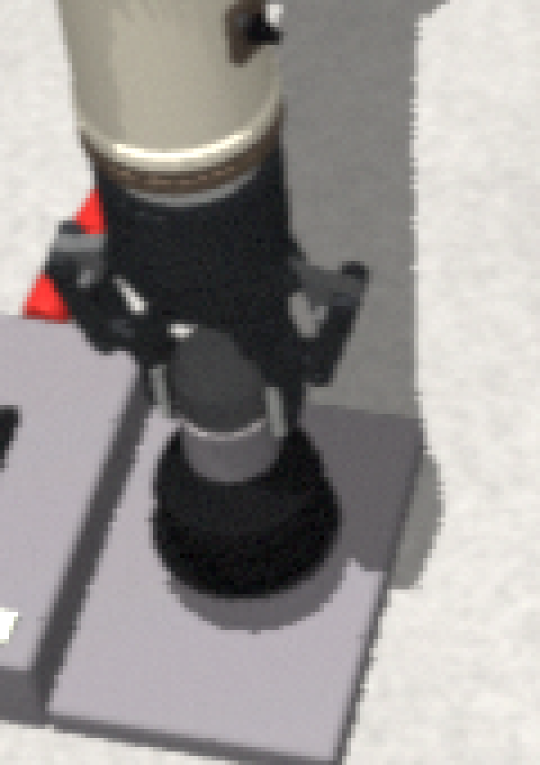

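Mic is over the cup and looks centred. Next I'll lower it slowly and watch the force.

move_arm:
  increments:
    - [-0.02,-0.04,0.15,0]
    - [0,0,0.15,0]
    - [0,0,0.12,0]
    - [0,0,0.08,0]
    - [0,0,0.05,0]
    - [0,0,0,0]

```text
clock: 12.6
eef_pos: [0.5814, -0.0004, 0.0834]
eef_rot: [-0.0, 0.998, 0.059, -0.0]
force: [-0.0, -0.4, -3.3]
width: 0.0428
```

move_arm:
  increments:
    - [0,0,0.05,0]
    - [0,0,0.05,0]
    - [0,0,0,0]

```text
clock: 12.9
eef_pos: [0.5815, -0.0004, 0.0805]
eef_rot: [0.0, 0.998, 0.059, -0.0]
force: [-0.1, 0.4, -4.3]
width: 0.0424
```

move_arm:
  increments:
    - [0,0,0.04,0]
    - [0,0,0.03,0]
    - [0,0,0,0]

```text
clock: 13.2
eef_pos: [0.5819, -0.0005, 0.0796]
eef_rot: [0.0, 0.998, 0.059, 0.0]
force: [-2.9, -1.5, 5.4]
width: 0.0429
```

move_arm:
  increments:
    - [-0.03,0.01,0,0]
    - [0,0,0,0]
    - [0,0,0.01,0]
    - [0,0,0,0]

```text
clock: 13.6
eef_pos: [0.5814, -0.001, 0.0791]
eef_rot: [0.0, 0.998, 0.059, 0.001]
force: [-2.5, -1.0, 6.1]
width: 0.0426
```

move_arm:
  increments:
    - [-0.03,0.01,0,0]
    - [0,0,0,0]
    - [0,0,0,0]

```text
clock: 13.9
eef_pos: [0.5809, -0.0013, 0.0788]
eef_rot: [0.0, 0.998, 0.058, 0.001]
force: [2.0, -1.1, 4.5]
width: 0.0427
```

move_arm:
  increments:
    - [0,0,0,0]
    - [0,0,0,0]
    - [0,0,0,0]
    - [0,0,0,0]
    - [0,0,0,0]
    - [0,0,0,0]
  claw: 0

```text
clock: 14.5
eef_pos: [0.5798, -0.0011, 0.0782]
eef_rot: [-0.0, 0.998, 0.059, -0.0]
force: [0.4, -0.1, -0.2]
width: 0.0854
```

```bash
python3 -c "
from h import *
from bench import capture,monitor
s=capture('scene')
a=cv2.resize(s[150:320,220:340],None,fx=4.5,fy=4.5,interpolation=3);a=np.clip(a.astype(float)*1.6,0,255).astype(np.uint8)
cv2.imwrite('pics/g11.png',a);go(.582,0,.0787)"
```

```text
t 14.55 p [ 0.5798 -0.0011  0.0783] yaw 0.1174 F [-0.2   0.35  1.03] units [ 0.076 -0.028 -0.014]
```

View pics/g11.png

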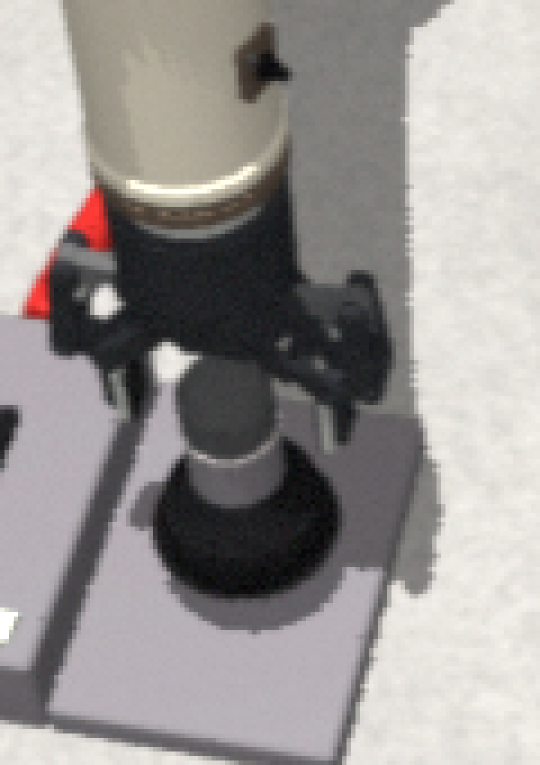

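move_arm:
  increments:
    - [0,0,-0.2,0]
    - [0,0,-0.5,0]
    - [0,0,-0.8,0]
    - [0,0,-1,0]
    - [0,0,-1,0]
    - [0,0,-0.8,0]
    - [0,0.4,-0.2,0]
    - [0,0.8,0,0]
    - [-0.2,1,0,0]
    - [-0.2,1,0,0]
    - [0,0.8,0,0]
    - [0,0.6,0,0]
    - [0,0.2,0,0]
    - [0,0,0,0]
    - [0,0,0,0]
  claw: 0

```text
clock: 16.05
eef_pos: [0.5849, -0.1438, 0.2133]
eef_rot: [-0.001, 0.998, 0.06, 0.0]
force: [-0.3, -0.0, 0.9]
width: 0.0851
```

```bash
python3 -c "
from h import *
from bench import capture
s=capture('scene');t=capture('top')
a=cv2.resize(s[150:320,120:340],None,fx=3,fy=3,interpolation=3);a=np.clip(a.astype(float)*1.5,0,255).astype(np.uint8)
cv2.imwrite('pics/h1.png',a);cv2.imwrite('pics/h1t.png',t);go(.5979-.012*.993,-.145-.012*.117,.09)"
```

```text
t 16.15 p [ 0.585  -0.1435  0.2135] yaw 0.1201 F [-0.22  0.03 -0.29] units [0.022 0.1   4.115]
```

View pics/h1.png

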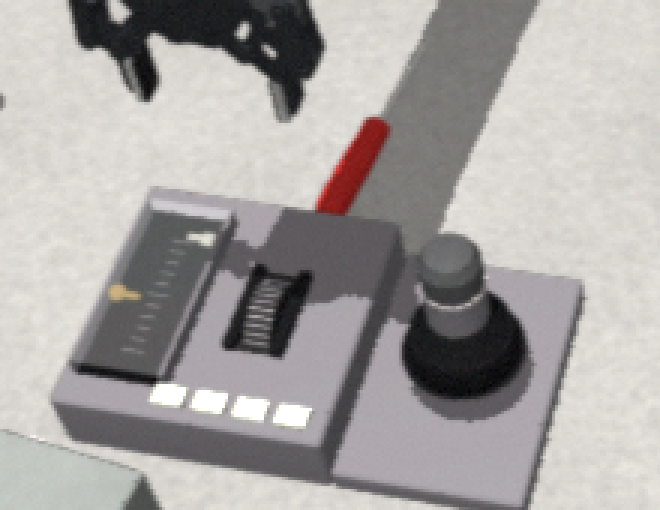

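View pics/h1t.png

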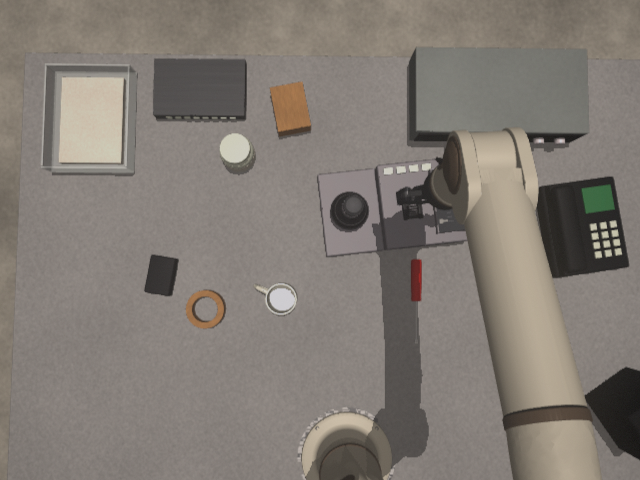

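move_arm:
  increments:
    - [0.02,0.1,0,0]
    - [0,0,0.5,0]
    - [0,0,0.8,0]
    - [0,0,0.8,0]
    - [0,0,0.8,0]
    - [0,0,0.5,0]
    - [0,0,0.2,0]
    - [0,0,0,0]
  claw: 255

```text
clock: 16.95
eef_pos: [0.5852, -0.1482, 0.1044]
eef_rot: [-0.0, 0.998, 0.059, -0.001]
force: [0.8, -0.8, 1.0]
width: -0.0004
```

```bash
python3 -c "
from h import *
from bench import capture
s=capture('scene')
a=cv2.resize(s[150:320,120:340],None,fx=3,fy=3,interpolation=3);a=np.clip(a.astype(float)*1.5,0,255).astype(np.uint8)
cv2.imwrite('pics/h2.png',a);go(.5979-.012*.993,-.145-.012*.117,.045)"
```

```text
t 17.0 p [ 0.586  -0.1483  0.1054] yaw 0.1176 F [-0.7   0.03  0.24] units [ 0.005 -0.062  2.015]
```

View pics/h2.png

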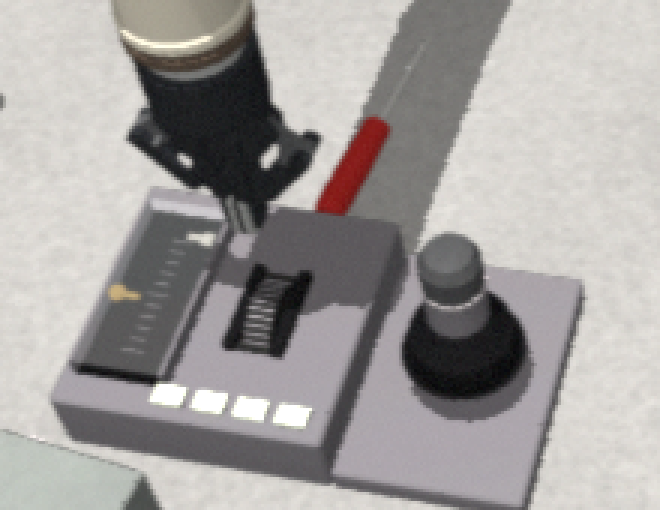

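move_arm:
  increments:
    - [0,-0.06,0.3,0]
    - [0,0,0.35,0]
    - [0,0,0.2,0]
    - [0,0,0.1,0]
    - [0,0,0.1,0]
    - [0,0,0.1,0]

```text
clock: 17.6
eef_pos: [0.5857, -0.1467, 0.0707]
eef_rot: [0.0, 0.998, 0.059, 0.0]
force: [0.2, -0.1, 0.4]
width: 0.0
```

move_arm:
  increments:
    - [0,0,0.07,0]
    - [0,0,0.07,0]
    - [0,0,0.07,0]
    - [0,0,0.07,0]
    - [0,0,0,0]

```text
clock: 18.1
eef_pos: [0.5853, -0.1467, 0.0621]
eef_rot: [-0.0, 0.998, 0.059, -0.0]
force: [-0.1, 0.4, -0.2]
width: -0.0004
```

move_arm:
  increments:
    - [0,0,0.1,0]
    - [0,0,0.1,0]
    - [0,0,0.1,0]
    - [0,0,0.06,0]
    - [0,0,0,0]

```text
clock: 18.6
eef_pos: [0.5853, -0.1466, 0.0512]
eef_rot: [-0.0, 0.998, 0.059, -0.0]
force: [0.3, 0.7, -0.5]
width: -0.0001
```

```bash
python3 -c "
from h import *
from bench import capture
s=capture('scene')
a=cv2.resize(s[200:280,140:250],None,fx=6,fy=6,interpolation=3);a=np.clip(a.astype(float)*1.5,0,255).astype(np.uint8)
cv2.imwrite('pics/h3.png',a);go(.5979-.012*.993,-.145-.012*.117,.045)"
```

```text
t 18.65 p [ 0.5854 -0.1467  0.0514] yaw 0.1174 F [0.53 0.98 0.92] units [ 0.02  -0.006  0.214]
```

View pics/h3.png

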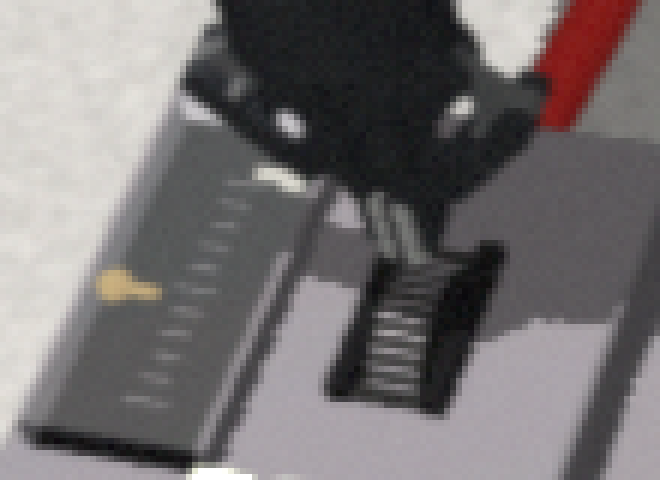

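move_arm:
  increments:
    - [0,0,0.05,0]
    - [0,0,0.05,0]
    - [0,0,0.03,0]
    - [0,0,0,0]

```text
clock: 19.05
eef_pos: [0.5854, -0.1467, 0.0475]
eef_rot: [-0.0, 0.998, 0.059, -0.0]
force: [0.1, 0.2, -0.5]
width: -0.0001
```

move_arm:
  increments:
    - [0,0,0.04,0]
    - [0,0,0.04,0]
    - [0,0,0,0]

```text
clock: 19.35
eef_pos: [0.5854, -0.1467, 0.0451]
eef_rot: [-0.0, 0.998, 0.059, -0.0]
force: [-0.8, -0.1, -0.3]
width: 0.0
```

move_arm:
  increments:
    - [0,0,0.04,0]
    - [0,0,0,0]

```text
clock: 19.55
eef_pos: [0.5854, -0.1467, 0.0439]
eef_rot: [-0.0, 0.998, 0.059, -0.0]
force: [0.1, 0.4, 0.7]
width: 0.0001
```

move_arm:
  increments:
    - [0,0,0.03,0]
    - [0,0,0,0]

```text
clock: 19.75
eef_pos: [0.5855, -0.1467, 0.0431]
eef_rot: [-0.0, 0.998, 0.059, -0.0]
force: [0.0, 0.4, 0.4]
width: 0.0001
```

move_arm:
  increments:
    - [0,0,0.03,0]
    - [0,0,0,0]

```text
clock: 19.95
eef_pos: [0.5855, -0.1467, 0.0422]
eef_rot: [0.0, 0.998, 0.059, -0.0]
force: [0.0, -0.2, 0.4]
width: -0.0
```

move_arm:
  increments:
    - [0,0,0.03,0]
    - [0,0,0,0]

```text
clock: 20.15
eef_pos: [0.5855, -0.1467, 0.0413]
eef_rot: [-0.0, 0.998, 0.059, -0.0]
force: [0.4, -1.0, -0.2]
width: -0.0001
```

move_arm:
  increments:
    - [0,0,0.03,0]
    - [0,0,0,0]

```text
clock: 20.35
eef_pos: [0.5854, -0.1467, 0.0404]
eef_rot: [-0.0, 0.998, 0.059, -0.0]
force: [0.6, -0.6, -0.1]
width: 0.0004
```

move_arm:
  increments:
    - [0,0,0.02,0]
    - [0,0,0,0]

```text
clock: 20.55
eef_pos: [0.5855, -0.1467, 0.0398]
eef_rot: [-0.0, 0.998, 0.059, -0.0]
force: [-1.1, -0.3, 0.5]
width: -0.0001
```

move_arm:
  increments:
    - [0,0,0.03,0]
    - [0,0,0,0]

```text
clock: 20.75
eef_pos: [0.5855, -0.1467, 0.0389]
eef_rot: [-0.0, 0.998, 0.059, -0.0]
force: [0.4, -0.0, 1.1]
width: -0.0002
```

```bash
python3 -c "
from h import *
from bench import capture
s=capture('scene')
a=cv2.resize(s[200:280,140:250],None,fx=6,fy=6,interpolation=3);a=np.clip(a.astype(float)*1.5,0,255).astype(np.uint8)
cv2.imwrite('pics/h4.png',a);go(.5979-.012*.993,-.145-.012*.117,.045)
p=np.array([.5855,-.1467,0])
for X in ([p[0],p[1],.072],[p[0]+.011,p[1]+.001,.072],[.5979,-.145,.072]): print((pj('scene',X)-(140,200))*6)"
```

```text
t 20.8 p [ 0.5855 -0.1467  0.039 ] yaw 0.1174 F [-0.38  0.5   0.64] units [ 0.017 -0.007 -0.202]
[419.75385282 270.57497261]
[409.02924883 294.76158792]
[409.10874283 298.25099099]
```

View pics/h4.png

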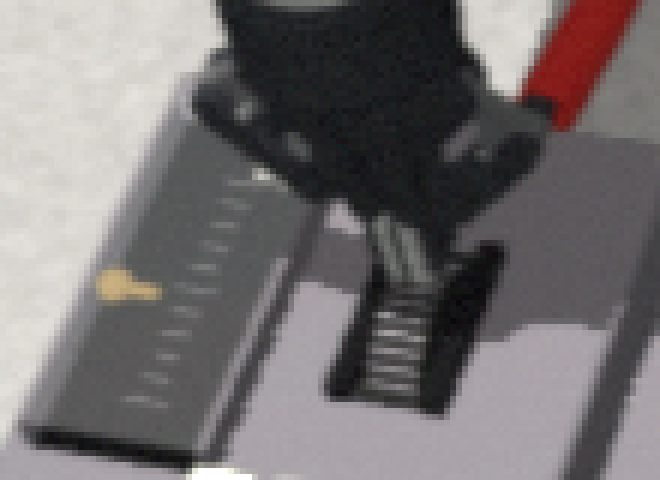

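move_arm:
  increments:
    - [0,0,0.03,0]
    - [0,0,0,0]

```text
clock: 21.0
eef_pos: [0.5855, -0.1467, 0.038]
eef_rot: [-0.0, 0.998, 0.059, -0.0]
force: [-0.6, 1.0, 0.2]
width: -0.0002
```

move_arm:
  increments:
    - [0,0,0.03,0]
    - [0,0,0,0]

```text
clock: 21.2
eef_pos: [0.5855, -0.1467, 0.0371]
eef_rot: [-0.0, 0.998, 0.059, -0.0]
force: [0.1, -1.1, 0.3]
width: -0.0002
```

move_arm:
  increments:
    - [0,0,0.03,0]
    - [0,0,0,0]

```text
clock: 21.4
eef_pos: [0.5855, -0.1467, 0.0362]
eef_rot: [-0.0, 0.998, 0.059, -0.0]
force: [-0.1, -0.2, 0.2]
width: 0.0001
```

move_arm:
  increments:
    - [0,0,0.03,0]
    - [0,0,0,0]

```text
clock: 21.6
eef_pos: [0.5855, -0.1467, 0.0353]
eef_rot: [-0.0, 0.998, 0.059, -0.0]
force: [0.4, 0.6, -0.4]
width: -0.0002
```

move_arm:
  increments:
    - [0,0,0.03,0]
    - [0,0,0,0]

```text
clock: 21.8
eef_pos: [0.5855, -0.1467, 0.0344]
eef_rot: [-0.0, 0.998, 0.059, -0.0]
force: [0.2, -0.3, -0.1]
width: 0.0
```

move_arm:
  increments:
    - [0,0,0.02,0]
    - [0,0,0,0]

```text
clock: 22.0
eef_pos: [0.5856, -0.1467, 0.034]
eef_rot: [0.0, 0.998, 0.059, 0.0]
force: [-0.9, 0.3, 2.3]
width: -0.0
```

move_arm:
  increments:
    - [0,0,0.02,0]
    - [0,0,0,0]

```text
clock: 22.2
eef_pos: [0.5856, -0.1467, 0.0334]
eef_rot: [0.0, 0.998, 0.059, 0.0]
force: [-1.1, 0.6, 3.1]
width: -0.0004
```

move_arm:
  increments:
    - [0,0,0.015,0]
    - [0,0,0,0]

```text
clock: 22.4
eef_pos: [0.5856, -0.1467, 0.033]
eef_rot: [0.0, 0.998, 0.059, 0.0]
force: [-1.0, 0.3, 3.5]
width: 0.0
```

move_arm:
  increments:
    - [0.05,0,0.01,0]
    - [0.1,0,0,0]
    - [0.1,0,0,0]
    - [0.1,0,0,0]
    - [0.1,0,0,0]
    - [0.05,0,0,0]
    - [0,0,0,0]

```text
clock: 23.1
eef_pos: [0.6012, -0.1448, 0.0327]
eef_rot: [-0.0, 0.998, 0.059, 0.0]
force: [-1.0, -0.6, 5.7]
width: -0.0002
```

```bash
python3 -c "
from h import *
from bench import capture
s=capture('scene')
a=cv2.resize(s[200:280,140:250],None,fx=6,fy=6,interpolation=3);a=np.clip(a.astype(float)*1.5,0,255).astype(np.uint8)
cv2.imwrite('pics/h5.png',a);go(.5979,-.145,.033)"
```

```text
t 23.15 p [ 0.6011 -0.1448  0.0327] yaw 0.1175 F [-0.84 -0.13  4.14] units [-0.108 -0.007 -0.009]
```

View pics/h5.png

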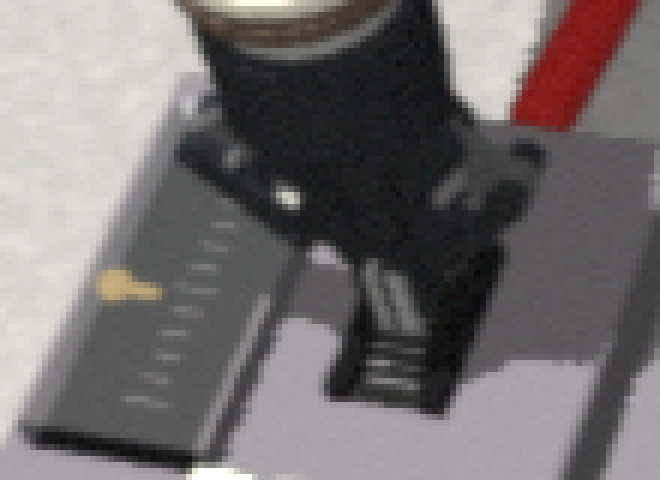

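move_arm:
  increments:
    - [0.08,0,0,0]
    - [0.1,0,0,0]
    - [0.1,0,0,0]
    - [0.1,0,0,0]
    - [0.05,0,0,0]
    - [0,0,0,0]

```text
clock: 23.75
eef_pos: [0.6138, -0.1434, 0.0325]
eef_rot: [-0.0, 0.998, 0.059, 0.0]
force: [-0.4, 0.2, 3.4]
width: -0.0
```

move_arm:
  increments:
    - [0,0,-0.3,0]
    - [0,0,-0.2,0]
    - [-0.3,0,0,0]
    - [-0.6,0,0,0]
    - [-0.3,0,0,0]
    - [0,0,0,0]

```text
clock: 24.35
eef_pos: [0.5755, -0.1484, 0.0473]
eef_rot: [0.0, 0.998, 0.058, -0.001]
force: [0.1, 0.6, -0.9]
width: 0.0
```

```bash
python3 -c "
from h import *
from bench import capture
s=capture('scene')
a=cv2.resize(s[200:280,140:250],None,fx=6,fy=6,interpolation=3);a=np.clip(a.astype(float)*1.5,0,255).astype(np.uint8)
cv2.imwrite('pics/h6.png',a);go(.5979-.015*.993,-.145-.015*.117,.033)"
```

```text
t 24.4 p [ 0.5769 -0.1482  0.0476] yaw 0.1167 F [0.97 0.38 0.11] units [ 0.209 -0.025  0.487]
```

View pics/h6.png

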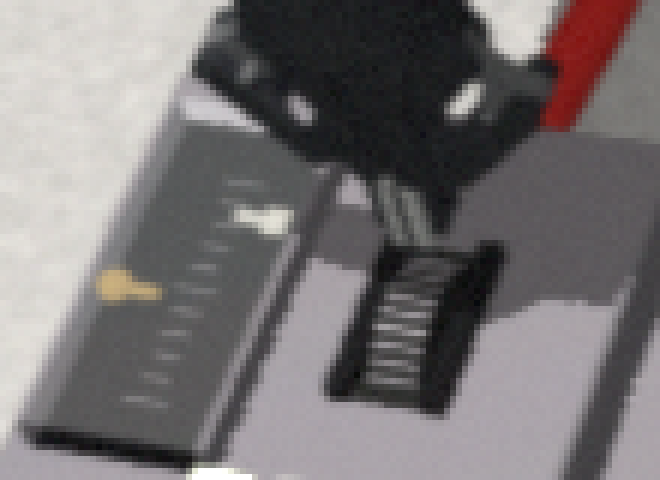

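```bash
cat >> h.py <<'E'
def cx(uv6,z=.067,o=(140,200),f=6):
    u=((uv6[0]+.5)/f-.5+o[0],(uv6[1]+.5)/f-.5+o[1]); X=bp('scene',u,z); a=.117
    W=np.array([.5979,-.145]);d=X[:2]-W
    return np.array([d@[np.cos(a),np.sin(a)],d@[-np.sin(a),np.cos(a)]])
E
python3 -c "
from h import *
print('p0',cx((258,175)),'p1',cx((238,215)),cx((268,219)),'m',cx((160,292)),cx((115,287)))"
```

```text
p0 [-0.04755308 -0.07697607] p1 [-0.02838501 -0.07761434] [-0.02872165 -0.06609817] m [ 0.01027862 -0.09287951] [ 0.0112641 -0.1097645]
```

move_arm:
  increments:
    - [0.22,-0.02,0.15,0]
    - [0,0,0.2,0]
    - [0,0,0.1,0]
    - [0,0,0.03,0]
    - [0,0,0.02,0]
    - [0,0,0,0]

```text
clock: 25.0
eef_pos: [0.5846, -0.1459, 0.0329]
eef_rot: [-0.0, 0.998, 0.059, 0.0]
force: [1.5, 0.7, 2.8]
width: -0.0
```

```bash
python3 -c "
from h import *
go(.5979-.015*.993,-.145-.015*.117,.0327)"
```

```text
t 25.0 p [ 0.5846 -0.1459  0.0329] yaw 0.1177 F [1.51 0.74 2.75] units [-0.056  0.023  0.006]
```

move_arm:
  increments:
    - [0,0.03,0.007,0]
    - [0.05,0,0,0]
    - [0.1,0,0,0]
    - [0.1,0,0,0]
    - [0.1,0,0,0]
    - [0.1,0,0,0]
    - [0.1,0,0,0]
    - [0.1,0,0,0]
    - [0.1,0,0,0]
    - [0.1,0,0,0]
    - [0.05,0,0,0]
    - [0,0,0,0]

```text
clock: 26.2
eef_pos: [0.6115, -0.1437, 0.0324]
eef_rot: [-0.0, 0.998, 0.059, 0.0]
force: [-0.5, 2.2, 4.3]
width: 0.0
```

move_arm:
  increments:
    - [0,0,-0.3,0]
    - [0,0,-0.2,0]
    - [-0.3,0,0,0]
    - [-0.5,0,0,0]
    - [-0.2,0,0,0]
    - [0,0,0,0]
    - [0,0,0,0]

```text
clock: 26.9
eef_pos: [0.5813, -0.1479, 0.0475]
eef_rot: [0.0, 0.998, 0.058, 0.0]
force: [-0.3, -0.3, 0.6]
width: 0.0003
```

```bash
python3 -c "
from h import *
from bench import capture
s=capture('scene')
a=cv2.resize(s[200:280,140:250],None,fx=6,fy=6,interpolation=3);a=np.clip(a.astype(float)*1.5,0,255).astype(np.uint8)
cv2.imwrite('pics/h7.png',a);go(.5979-.015*.993,-.145-.015*.117,.033)"
```

```text
t 26.95 p [ 0.5817 -0.1477  0.0476] yaw 0.1171 F [ 0.37 -0.13 -0.46] units [ 0.048 -0.027  0.485]
```

View pics/h7.png

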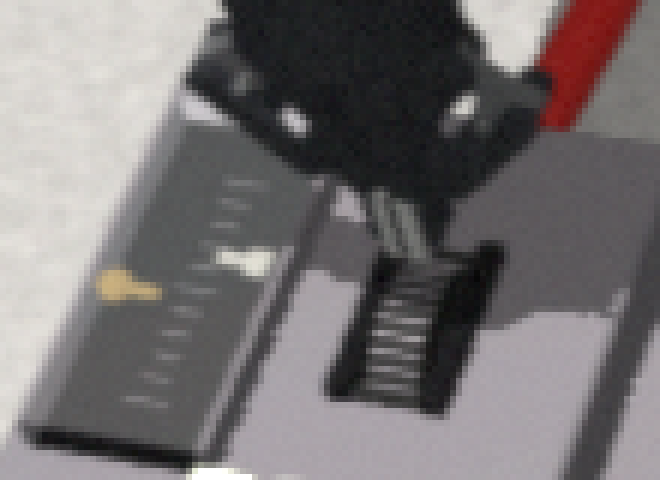

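```bash
python3 -c "
from h import *
print(cx((220,258)),cx((252,265)),'m',cx((160,293)),cx((115,287)))
for n,k in(('h6',0),('h7',0)):
  a=cv2.imread('pics/%s.png'%n).astype(int)
  w=(a.min(2)>165)&(abs(a[...,2]-a[...,0])<45); w[:, :190]=0;w[:,300:]=0;w[:190]=0;w[290:]=0
  ys,xs=np.nonzero(w);print(n,len(xs),xs.mean(),ys.mean(),cx((xs.mean(),ys.mean())))
  w=(a[...,2]-a[...,0]>60);w[:,200:]=0;w[:250]=0;w[320:]=0
  ys,xs=np.nonzero(w);print(len(xs),xs.mean(),ys.mean(),cx((xs.mean(),ys.mean())))
"
```

```text
[-0.0084045  -0.07703205] [-0.00760687 -0.06442915] m [ 0.01070234 -0.09271358] [ 0.0112641 -0.1097645]
h6 900 265.3 219.22 [-0.02843648 -0.0670392 ]
792 120.31818181818181 285.8636363636364 [ 0.01041458 -0.10805946]
h7 864 248.5 261.25 [-0.00897904 -0.06628557]
792 120.31818181818181 285.8636363636364 [ 0.01041458 -0.10805946]
```

```bash
python3 -c "
from h import *
for n,b,f in(('top',(312,476,150,262),1),('scene',(135,325,205,330),1)):
  g=cv2.imread('pics/%s0.png'%n,0)
  L=cv2.createLineSegmentDetector().detect(g)[0].reshape(-1,4)
  for l in L:
    m=(l[:2]+l[2:])/2
    if np.hypot(*(l[:2]-l[2:]))<30 or not(b[0]<m[0]<b[1] and b[2]<m[1]<b[3]):continue
    r=[]
    for z in(.0,.022,.058,.074):
      d=bp(n,l[:2],z)-bp(n,l[2:],z);r.append(((np.arctan2(d[1],d[0])+np.pi/4)%(np.pi/2)-np.pi/4))
    print(n,l.round(1),np.round(r[1:3],4))
"
```

```text
top [425.5 169.7 457.  166.6] [0.1088 0.1088]
top [383.  249.4 373.4 169.3] [0.12 0.12]
top [419.2 186.9 422.8 217.1] [0.1145 0.1145]
top [377.1 166.8 386.9 249.4] [0.1181 0.1181]
top [435.3 233.  427.2 171.8] [0.1266 0.1266]
top [417.  163.4 385.6 166.6] [0.1107 0.1107]
top [388.1 247.7 468.2 238.7] [0.1216 0.1216]
top [461.8 243.5 384.1 252.2] [0.1203 0.1203]
top [324.6 255.7 315.6 176.9] [0.1207 0.1207]
top [328.1 254.4 380.7 248.6] [0.1199 0.1199]
top [318.2 175.6 327.  253.1] [0.1191 0.1191]
top [380.7 251.5 326.8 257.6] [0.1226 0.1226]
top [457.6 166.9 465.4 228.3] [0.1181 0.1181]
top [437.6 218.  431.8 171.9] [0.1184 0.1184]
top [429.6 171.8 433.5 201.8] [0.1246 0.1246]
top [370.6 169.6 319.4 174.9] [0.1146 0.1146]
top [395.6 161.5 438.1 157. ] [0.1151 0.1151]
scene [293.2 322.7 144.2 296.4] [0.1169 0.1169]
scene [314.7 249.1 295.3 321.8] [0.1168 0.1168]
scene [254.5 236.5 230.2 305.9] [0.1201 0.1201]
scene [199.2 224.3 177.1 275. ] [0.1185 0.1185]
scene [136.1 283.4 170.8 212.6] [0.1117 0.1117]
scene [225.7 299.  251.3 227.1] [0.1215 0.1215]
scene [139.1 283.5 174.5 289.9] [0.1106 0.1106]
scene [231.9 307.8 292.1 318.3] [0.1185 0.1185]
scene [293.1 316.9 312.2 245.7] [0.1203 0.1203]
scene [174.  274.2 190.4 236.8] [0.1189 0.1189]
scene [170.5 211.2 221.9 219.2] [0.1129 0.1129]
scene [256.8 233.9 313.  242.5] [0.12 0.12]
scene [129.5 295.2 164.3 304.7] [0.0235 0.0235]
scene [188.7 234.1 172.  271.9] [0.1203 0.1203]
```

move_arm:
  increments:
    - [0.13,-0.02,0.15,0]
    - [0,0,0.2,0]
    - [0,0,0.1,0]
    - [0,0,0.03,0]
    - [0,0,0.015,0]
    - [0,0,0,0]

```text
clock: 27.55
eef_pos: [0.5853, -0.1461, 0.0328]
eef_rot: [-0.0, 0.998, 0.059, 0.0]
force: [0.0, 0.1, 3.3]
width: 0.0002
```

```bash
python3 -c "
from h import *
go(.5979+.013*.993,-.145+.013*.117,.0325)"
```

```text
t 27.55 p [ 0.5853 -0.1461  0.0328] yaw 0.1176 F [0.04 0.13 3.27] units [0.856 0.012 0.01 ]
```

Stroke of 25.5 mm, stopping just short of the marker.

move_arm:
  increments:
    - [0,0.01,0.01,0]
    - [0.05,0,0,0]
    - [0.1,0,0,0]
    - [0.1,0,0,0]
    - [0.1,0,0,0]
    - [0.1,0,0,0]
    - [0.1,0,0,0]
    - [0.1,0,0,0]
    - [0.1,0,0,0]
    - [0.05,0,0,0]
    - [0.05,0,0,0]
    - [0,0,0,0]

```text
clock: 28.75
eef_pos: [0.6107, -0.1433, 0.0323]
eef_rot: [-0.0, 0.998, 0.059, 0.0]
force: [-1.0, 2.5, 3.7]
width: 0.0002
```

move_arm:
  increments:
    - [0,0,-0.3,0]
    - [0,0,-0.2,0]
    - [-0.3,0,0,0]
    - [-0.5,0,0,0]
    - [-0.2,0,0,0]
    - [0,0,0,0]
    - [0,0,0,0]

```text
clock: 29.45
eef_pos: [0.5807, -0.1476, 0.0473]
eef_rot: [0.0, 0.998, 0.058, 0.0]
force: [0.9, -0.8, 0.1]
width: -0.0
```

```bash
python3 -c "
from h import *
from bench import capture
s=capture('scene')
a=cv2.resize(s[200:280,140:250],None,fx=6,fy=6,interpolation=3);a=np.clip(a.astype(float)*1.5,0,255).astype(np.uint8)
cv2.imwrite('pics/h8.png',a);go(.5979-.015*.993,-.145-.015*.117,.033)
a=a.astype(int);w=(a.min(2)>165)&(abs(a[...,2]-a[...,0])<45); w[:, :190]=0;w[:,275:]=0;w[:255]=0;w[345:]=0
ys,xs=np.nonzero(w);print(len(xs),xs.mean(),ys.mean(),cx((xs.mean(),ys.mean())))
"
```

```text
t 29.5 p [ 0.581  -0.1474  0.0474] yaw 0.1172 F [-0.11  0.11  0.41] units [ 0.069 -0.015  0.479]
972 230.94444444444446 300.94444444444446 [ 0.00917984 -0.06618671]
```

View pics/h8.png

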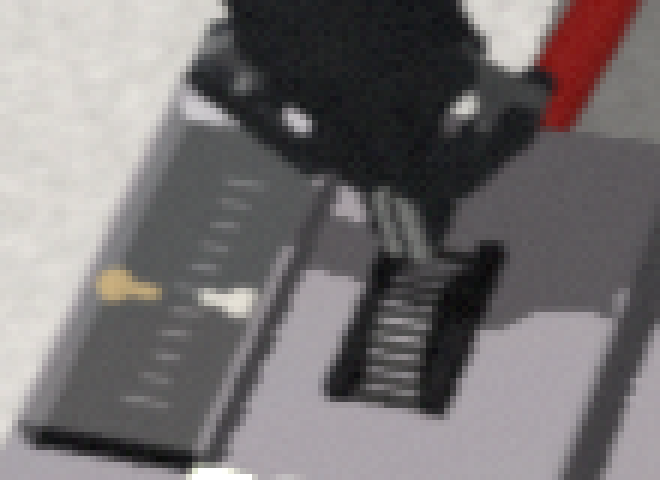

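```bash
cat > m.py <<'E'
from h import *
def seg(n,img,kind,box):
    f=6;x0,x1,y0,y1=box
    a=cv2.resize(img[y0:y1,x0:x1],None,fx=f,fy=f,interpolation=3).astype(float)
    if kind=='m': w=np.clip(a[...,2]-a[...,0]-20,0,None)
    else:
        w=a.min(2);w=np.clip(w-(np.median(w)+w.max())/2*1.0,0,None)
    ys,xs=np.mgrid[:a.shape[0],:a.shape[1]]
    u=((xs*w).sum()/w.sum()+.5)/f-.5+x0,((ys*w).sum()/w.sum()+.5)/f-.5+y0
    X=bp(n,u,.067);A=.119;d=X[:2]-[.5979,-.145]
    return np.round(u,2),np.round([d@[np.cos(A),np.sin(A)]*1000,d@[-np.sin(A),np.cos(A)]*1000],2)
E
python3 -c "
from m import *
t=cv2.imread('pics/top0.png');s=cv2.imread('pics/scene0.png')
print('T0',seg('top',t,'p',(436,452,214,228)),seg('top',t,'m',(446,466,184,204)))
print('S0',seg('scene',s,'p',(180,194,223,234)),seg('scene',s,'m',(152,172,240,256)))
from bench import capture
c=capture('scene');print('S',seg('scene',c,'p',(172,184,244,256)),seg('scene',c,'m',(152,170,240,256)))
"
```

```text
T0 (array([440.78, 220.45]), array([-46.99, -62.53])) (array([456.78, 193.15]), array([  12.26, -107.66]))
S0 (array([187.15, 229.  ]), array([-48.94, -66.62])) (array([159.89, 247.22]), array([  10.08, -107.55]))
S (array([178.14, 249.66]), array([  8.82, -66.15])) (array([159.91, 247.23]), array([  10.09, -107.49]))
```

move_arm:
  increments:
    - [0.25,0,0,0]
    - [0.25,-0.02,0.1,0]
    - [0,0,0.2,0]
    - [0,0,0.1,0]
    - [0,0,0.05,0]
    - [0,0,0.02,0]
    - [0,0,0,0]

```text
clock: 30.25
eef_pos: [0.5955, -0.1446, 0.0334]
eef_rot: [-0.0, 0.998, 0.059, 0.0]
force: [-0.2, 2.2, 4.2]
width: 0.0002
```

```bash
python3 -c "
from h import *
go(.5979,-.145,.0325)"
```

```text
t 30.25 p [ 0.5955 -0.1446  0.0334] yaw 0.1176 F [-0.17  2.25  4.16] units [0.078 0.024 0.031]
```

move_arm:
  increments:
    - [0.03,0,0.005,0]
    - [0.03,0,0,0]
    - [0,0,0,0]
    - [0,0,0,0]

```text
clock: 30.65
eef_pos: [0.5968, -0.1444, 0.0329]
eef_rot: [-0.0, 0.998, 0.059, -0.0]
force: [-3.4, 2.0, 4.3]
width: 0.0003
```

move_arm:
  increments:
    - [0,0,-0.2,0]
    - [0,0,-0.4,0]
    - [-0.3,0,-0.2,0]
    - [-0.6,0,-0.2,0]
    - [-0.6,0,-0.2,0]
    - [0,0,0,0]
    - [0,0,0,0]

```text
clock: 31.35
eef_pos: [0.5526, -0.1509, 0.0697]
eef_rot: [0.001, 0.998, 0.058, 0.001]
force: [-0.3, 0.6, 0.9]
width: -0.0002
```

```bash
python3 -c "
from m import *
from bench import capture
c=capture('scene');print('S',seg('scene',c,'p',(172,184,244,256)),seg('scene',c,'m',(152,170,240,256)))
go(.5979,-.145,.0325)"
```

```text
S (array([177.86, 250.01]), array([  9.82, -66.41])) (array([159.9 , 247.22]), array([  10.07, -107.53]))
t 31.4 p [ 0.553  -0.1505  0.0695] yaw 0.1168 F [ 0.02  0.5  -0.84] units [ 1.506 -0.008  1.232]
```

move_arm:
  increments:
    - [0,0,-0.6,0]
    - [0,0,-1,0]
    - [-0.3,0,-1,0]
    - [-0.6,0,-0.8,0]
    - [-0.8,0,0,0]
    - [-0.8,0,0,0]
    - [-0.8,0,0,0]
    - [-0.6,0,0,0]
    - [-0.2,0,0,0]
    - [0,0,0,0]
    - [0,0,0,0]

```text
clock: 32.5
eef_pos: [0.4317, -0.1643, 0.1713]
eef_rot: [0.0, 0.998, 0.059, 0.001]
force: [0.4, 0.1, 0.2]
width: -0.0001
```

```bash
python3 -c "
from m import *
from bench import capture
c=capture('scene');print('S',seg('scene',c,'p',(172,184,244,256)),seg('scene',c,'m',(152,170,240,256)))
t=capture('top');cv2.imwrite('pics/e_t.png',t);cv2.imwrite('pics/e_tz.png',cv2.resize(t[150:262,312:476],None,fx=4.8,fy=4.8,interpolation=2))
cv2.imwrite('pics/e_s.png',c)
go(.5979,-.145,.0325)"
```

```text
S (array([177.84, 250.  ]), array([  9.8 , -66.47])) (array([159.89, 247.22]), array([  10.08, -107.54]))
t 32.6 p [ 0.4316 -0.164   0.1711] yaw 0.1182 F [ 0.04  0.26 -0.09] units [5.58  0.024 4.621]
```

View pics/e_tz.png

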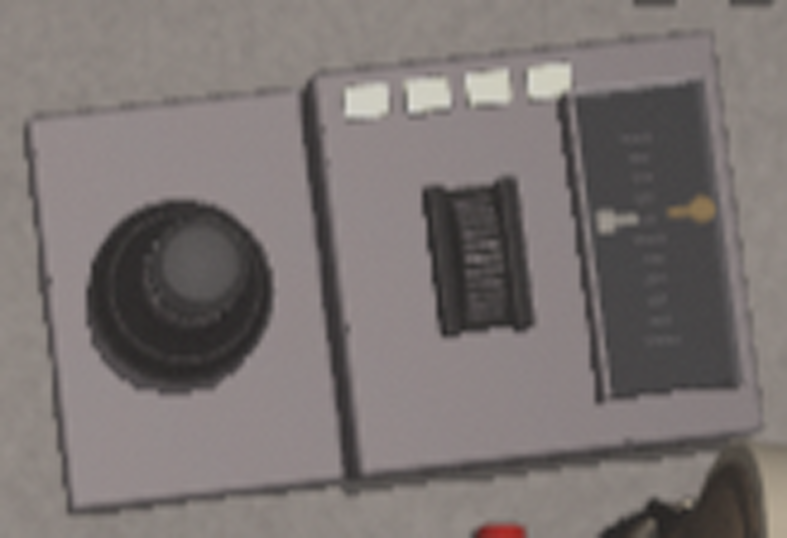

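View pics/e_s.png

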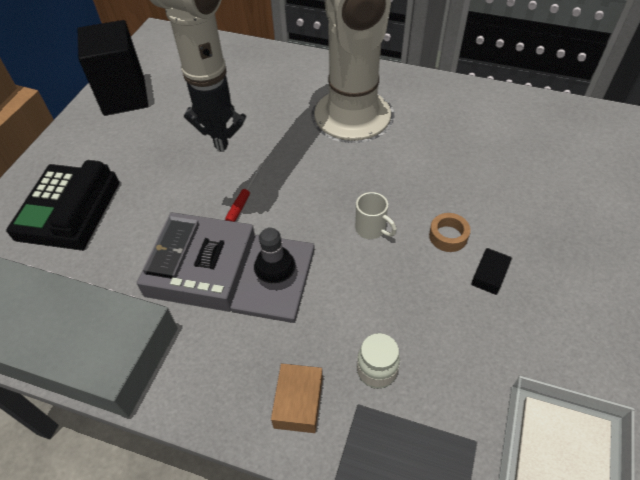

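```bash
python3 -c "
from m import *
t=cv2.imread('pics/e_t.png')
for b in((434,448,190,202),(435,446,191,200)):print('T',seg('top',t,'p',b),seg('top',t,'m',(446,466,184,204)))
"
```

```text
T (array([438.12, 195.96]), array([ 10.48, -63.52])) (array([456.76, 193.16]), array([  12.25, -107.63]))
T (array([438.91, 195.56]), array([ 11.21, -65.47])) (array([456.76, 193.16]), array([  12.25, -107.63]))
```

```bash
python3 -c "
from m import *
t=cv2.imread('pics/e_t.png').astype(int); s=cv2.imread('pics/e_s.png').astype(int)
print(t[189:200,436:462].min(2)); print((t[...,2]-t[...,0])[189:200,448:462])
print(s[243:256,168:186].min(2)); print((s[...,2]-s[...,0])[243:256,154:172])
"
```

```text
[[ 68  69  69  69  69  69  69  70  70  69  70  70  70  70  70  69  69  68
   70  71  69  69  70  74  87 105]
 [ 70  69  67  70  69  69  69  70  74  75  79  77  72  68  69  69  70  70
   70  69  71  73  72  73  85  95]
 [ 69  69  70  69  69  69  69  71  77  81  80  78  73  69  70  70  69  70
   69  72  73  80  80  80  84  94]
 [ 69  69  70  69  70  69  69  70  72  77  73  72  70  69  70  70  70  72
   72  74  81  84  82  82  83  91]
 [ 78  91  91  87  69  70  69  69  69  70  69  69  69  70  71  74  79  78
   79  79  82  83  83  84  84  90]
 [105 124 123 119  90  89  91  99  88  69  70  73  72  71  73  77  81  79
   79  78  81  82  84  83  84  90]
 [110 136 136 135 124 123 124 128 118  81  77  82  78  69  71  73  72  73
   74  71  75  78  79  78  81  87]
 [104 137 138 135 118 116 111 110 104  77  77  77  74  69  70  69  69  70
   68  70  72  71  73  72  73  87]
 [101 137 134 128  92  82  74  72  71  70  70  70  69  69  68  69  69  70
   70  69  69  71  68  69  70  85]
 [ 84 107 103  99  78  70  69  69  70  70  68  68  71  73  72  70  69  70
   68  69  69  69  69  69  73  85]
 [ 70  71 
[... 1613 characters left out ...]
-1 -1 -2 -1 -1]
 [ 3  1  2  4  8 13 11  3 -2 -1 -1 -2 -1 -1 -1 -1 -1 -1]
 [ 3  1 12 30 42 43 38 23  4 -1 -1 -2  0 -3 -1 -1 -2  0]
 [ 2  6 27 44 48 48 45 35 17  6  4  0  0 -2 -2 -1 -1 -1]
 [ 2 10 33 47 50 47 46 44 39 33 30 21 12  1 -2  0  0 -1]
 [-1  3 25 46 47 46 43 43 44 45 44 40 28  7  0 -1 -1 -1]
 [-1 -1 12 31 42 42 33 22 22 28 32 32 21  2  0 -1 -1  0]
 [-1 -1  1  9 16 14  8  2  2  6  6  6  4 -1 -1  0 -1 -1]
 [-3 -2 -1  0  2  2 -2 -2 -1  0  0 -1 -1  0  1  0  0  1]
 [-1 -2 -1  0 -2 -2  0 -1  1 -1 -1  0 -1  0  0 -1  0  0]
 [-1 -1 -1 -1 -1 -1  1  0  0  2  0  1  1  1  2  0  2  0]
 [-2  0  0  1 -1  0  0  1  0  1  1  0  0  1  1  1  1  0]
 [ 0  1  0  0  0  1  1  2  1  1  0  0  0  0  0  1  0  0]]
```

```bash
python3 -c "
from m import *
A=.119
for n,p,m in(('top',(442.5,195.18),(452,193.77)),('scene',(173.5,249.34),(164.5,248.18))):
  d=bp(n,m,.067)-bp(n,p,.067);print(n,(d[:2]@[np.cos(A),np.sin(A)]*1000).round(2),(d[:2]@[-np.sin(A),np.cos(A)]*1000).round(2))
"
```

```text
top 0.87 -22.47
scene 0.73 -20.37
```

move_arm:
  increments:
    - [0.3,0,0,0]
    - [0.7,0,0,0]
    - [0.9,0,0,0]
    - [0.9,0,0,0]
    - [0.9,0,0,0]
    - [0.9,0,0,0]
    - [0.6,0,0.3,0]
    - [0.3,0,0.8,0]
    - [0,0.02,0.8,0]
    - [0,0,0.8,0]
    - [0,0,0.7,0]
    - [0,0,0.4,0]
    - [0,0,0.2,0]
    - [0,0,0,0]
    - [0,0,0,0]

```text
clock: 34.1
eef_pos: [0.5951, -0.1456, 0.0518]
eef_rot: [0.0, 0.998, 0.059, 0.001]
force: [0.4, -0.2, -0.1]
width: 0.0003
```

```bash
python3 -c "
from h import *
go(.5955,-.1446,.0334)"
```

```text
t 34.1 p [ 0.5951 -0.1456  0.0518] yaw 0.1174 F [ 0.36 -0.24 -0.14] units [ 0.016 -0.032  0.612]
```

move_arm:
  increments:
    - [0,0,0.2,0]
    - [0,0,0.2,0]
    - [0,0,0.12,0]
    - [0,0,0.06,0]
    - [0,0,0.03,0]
    - [0,0,0,0]

```text
clock: 34.7
eef_pos: [0.5941, -0.1459, 0.0329]
eef_rot: [0.0, 0.998, 0.059, -0.0]
force: [-1.9, -1.0, 4.3]
width: 0.0001
```

move_arm:
  increments:
    - [0.02,0,0.005,0]
    - [0.02,0,0,0]
    - [0,0,0,0]
    - [0,0,0,0]

```text
clock: 35.1
eef_pos: [0.5956, -0.1457, 0.0327]
eef_rot: [0.0, 0.998, 0.059, 0.0]
force: [-2.2, -0.9, 4.4]
width: 0.0001
```

move_arm:
  increments:
    - [0,0,-0.2,0]
    - [0,0,-0.4,0]
    - [-0.3,0,-0.4,0]
    - [-0.6,0,-0.6,0]
    - [-0.8,0,-0.8,0]
    - [-0.8,0,-0.8,0]
    - [-0.8,0,-0.8,0]
    - [-0.9,0,0,0]
    - [-0.8,0,0,0]
    - [-0.4,0,0,0]
    - [0,0,0,0]
    - [0,0,0,0]

```text
clock: 36.3
eef_pos: [0.4354, -0.1647, 0.1531]
eef_rot: [0.0, 0.998, 0.059, 0.001]
force: [0.6, -0.4, -0.3]
width: -0.0002
```

```bash
python3 -c "
from m import *
from bench import capture
c=capture('scene');t=capture('top')
cv2.imwrite('pics/f_t.png',t);cv2.imwrite('pics/f_s.png',c)
print('S',seg('scene',c,'p',(172,184,244,256)),seg('scene',c,'m',(152,170,240,256)))
print('T',seg('top',t,'p',(435,446,191,200)),seg('top',t,'m',(446,466,184,204)))
t=t.astype(int);c=c.astype(int)
def cen(col,r0): 
  w=np.clip(col-8,0,None); return r0+(w*np.arange(len(w))).sum()/w.sum()
pt=np.mean([cen(t[190:199,k].min(1)-69,190) for k in(442,443)]);mt=np.mean([cen((t[190:198,k,2]-t[190:198,k,0]),190) for k in(451,452,453)])
ps=np.mean([cen(c[247:252,k].min(1)-60,247) for k in(173,174)]);ms=np.mean([cen((c[245:252,k,2]-c[245:252,k,0]),245) for k in(164,165)])
A=.119
for n,p,m in(('top',(442.5,pt),(452,mt)),('scene',(173.5,ps),(164.5,ms))):
  d=bp(n,m,.067)-bp(n,p,.067);print(n,p,m,(d[:2]@[np.cos(A),np.sin(A)]*1000).round(2))
a=cv2.resize(c[150:320,120:340].astype(np.uint8),None,fx=3,fy=3,interpolation=3);cv2.imwrite('pics/f_z.png',a)
go(.43,-.16,.17)"
```

```text
S (array([177.79, 250.3 ]), array([ 10.59, -66.27])) (array([159.87, 247.23]), array([  10.1 , -107.58]))
T (array([438.85, 195.09]), array([ 12.31, -65.48])) (array([456.78, 193.16]), array([  12.24, -107.68]))
top (442.5, np.float64(194.75860155382907)) (452, np.float64(193.74756690139188)) -0.06
scene (173.5, np.float64(249.5957523245985)) (164.5, np.float64(248.09656015365812)) -0.13
t 36.4 p [ 0.4359 -0.1642  0.1528] yaw 0.118 F [-0.22  0.88  0.67] units [-0.177 -0.162 -0.574]
```

View pics/f_z.png

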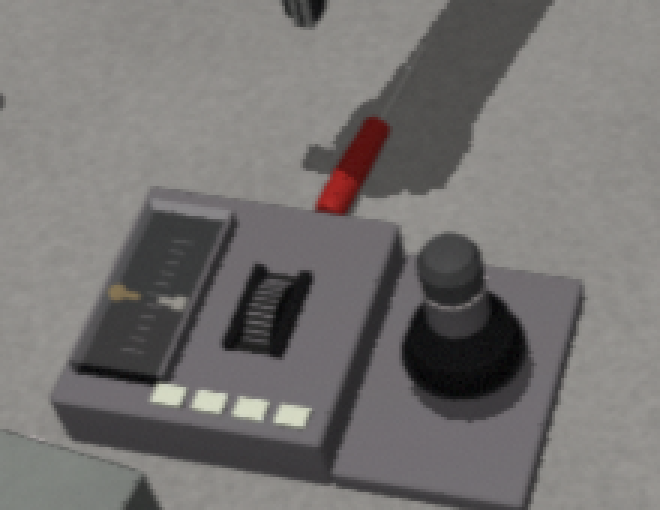

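View pics/f_t.png

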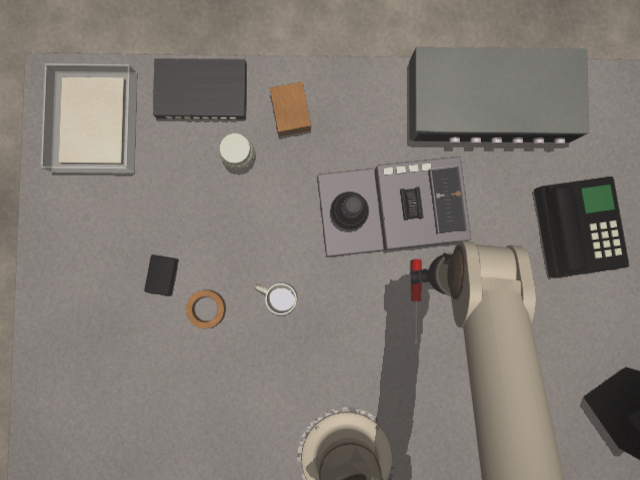

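The pointer is level with the marker to within about 0.5 mm, by both cameras. The microphone stands upright in the dock, the hand is clear, and the other things look unmoved.

```bash
python3 -c "
from bench import job_done
print(job_done())"
```

```text
the job is handed in; nothing more can be done
None
```

The microphone is seated upright in the dock and the thumbwheel is rolled until the pointer stands level with the brass marker. I handed the job in with the clock at about 36 s of the 58 s.

- **Microphone:** I gripped it by the barrel, lowered it into the cup with about 6 N at most, and let go. Pictures from both cameras afterwards show it upright in the dock.
- **Thumbwheel:** I found the wheel by touch, then rolled it with three strokes of about 27 mm and two small nudges. Readings between moves never went above about 6 N downward.
- **Pointer and marker:** The last top and scene pictures put the pointer 0.1 to 0.5 mm past the marker. Before the final nudge the same checks disagreed more, from 0.3 to 1.0 mm short.
- **Surroundings:** The hand finished well clear of everything, and the other things on the desk look unmoved.

**Disagreement:** The pictures showed the fingertips about 30 mm above the TCP height the robot reported. Touching the wheel put the gap nearer 36 to 40 mm. I set the grasp height from the pictures and the wheel height by touch, not from the stated TCP.

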